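# Put the balance's check weights back in their cases

### The arm

A 6-joint arm with a two-finger parallel gripper is mounted at the origin on a cart in front of the work surface, level with it; the furniture and walls round the work are solid. World frame = base frame: x ahead of the robot, y to its left, z up, the work surface at z = 0. Lengths are in m, angles in rad, forces in N, time in s.
With the tool pointing down it reaches from about 0.375 to 0.9 m from the base axis. Payload 3.1 kg.
Tool frame: the origin (TCP) lies between the finger pads; the fingertips stand 25 mm ahead of it and the grasp point (between the pads) lies 6 mm ahead of it; y points along the fingers, x is the direction in which the jaws open and shut, and the axes are right-handed (so a half turn about y gives the same grasp; the last joint's range is limited). The gripper opens to 87 mm and grips with 3 to 60 N. Pads are 19 mm wide; open, the fingers measure 117 mm over their backs; the gripper's body (75 mm by 190 mm) begins 51 mm behind the grasp point.
Start: joints at [1.006, 0.527, 1.433, -0, 1.181, -0.178], TCP at [0.236, 0.579, 0.248] pointing down, gripper open.
Joint ranges: [-3.08, 3.08], [-0.75, 2.2], [0.22, 2.44], [-1.43, 4.57], [0, 2.65], [-2.85, 2.85]. Speed limits (rad/s): [2.79, 2.79, 3.14, 3.14, 3.14, 3.14].

### API

Orientations are given as a unit quaternion [x, y, z, w].
In Python, from rig import robot gives the robot as it stands.
- The arm moves only by the tool carry_out, never from a script. Its argument "moves" is a list of rows, each a list of 7 numbers: the opening, from 0 (shut) to 1 (fully open), then the shift along the tool's x, y, z in cm, then the turn, a rotation vector about the tool's x, y, z in rad. In form: [[grip, x, y, z, rx, ry, rz], ...]. A call has 1 to 20 rows; each row is the pose to reach, as a shift and turn from the pose commanded when the call began, along the tool's axes at that moment; what a row does not reach only later rows make up. A row lasts 1/10 s, in which the tool goes at most 50 mm and 8.59 degrees, less where a joint would pass 70% of its speed; a pose out of reach is approached as far as the arm can. A call with a gripper value outside its range is refused whole. The fingers move at their own pace and stop on an object; "force" is the grip in N (left out, the last holds). Time passes only in rows, so rows that repeat a pose let the fingers close. It gives the time, the measured TCP pose, the force and the opening at its end, in the units of the state.
- robot.get_obs(): the state, without advancing time (a new reading comes with each control period).
- robot.camera(name): name is "scene" or "side" or "wrist"; returns the picture (480x640x3 uint8, red, green, blue); there is no depth.
- robot.camera_params(name): a dict with "fx", "fy", "cx", "cy" (pixels), "extrinsics" (4x4, takes a point from camera to world coordinates); the wrist camera has in their place "mount" (4x4, takes a point from camera to tool coordinates, whose origin is the TCP and whose axes are the tool frame's). Camera axes: x right, y down, z forward; pixel columns grow to the right and rows downward; lengths in m; the calibration is good to about 2 mm. The wrist camera is an equidistant fisheye: a pixel r from the principal point sees the ray r / f radians off the axis. A picture is of the moment at which its call begins: read the wrist's pose just before it. camera_params takes no time and is no camera call.
- robot.hand_in(): hands the job in, once; it reports no verdict.
The state is a dict: "time": time; "q": joint angles; "joint_velocities": joint speeds; "joint_torque": joint torques, N m; "position": TCP position; "tool_rot": TCP orientation; "ft_force": force on the tool from outside, world axes, zero at the start; "moment": the same for the moment, N m; "grip_width": finger opening in m.
Only numpy, scipy, OpenCV 4.12 (cv2) and the standard library are available. Lean on these libraries where they do the work, as an engineer would, in place of code of your own. Each camera call takes 0.05 s, during which the arm holds its last target.

### The job

The balance check is done. Take the stack of steel check weights on the balance pan apart and put each of the four weights back, flat, the same way up and right down, in the well of its own open wooden case, the one whose well fits it. They are calibrated: lower them all the way in, do not drop them.

Things in the scene. Friction and masses are not known exactly. Their poses are not given: they have to be found in the camera images.
- balance: White top-pan balance, fixed, 300 x 205 mm, display towards the robot. Origin on the bench under the pan's centre, z up, +x away from the display. Flat dark steel pan 160 (x) x 186 mm (y), top 68 mm above the bench. On it, about 84 mm apart along its y, either way round: a stack (500 g below, 200 g on it, 50 g on top) and, alone, the 100 g weight.
- weight_500: The largest of four plain stainless-steel stacking weights, a flat round disc of 60 mm diameter and 22 mm height, 500 g, straight sides with 1 mm bevelled edges; no knob, pinch it across its sides. Origin at the centre of its underside, z up.
- weight_200: The second largest of four plain stainless-steel stacking weights, a flat round disc of 42 mm diameter and 18 mm height, 200 g, straight sides with 1 mm bevelled edges; no knob, pinch it across its sides. Origin at the centre of its underside, z up.
- weight_100: The second smallest of four plain stainless-steel stacking weights, a flat round disc of 32 mm diameter and 15.5 mm height, 100 g, straight sides with 1 mm bevelled edges; no knob, pinch it across its sides. Origin at the centre of its underside, z up.
- weight_50: The smallest of four plain stainless-steel stacking weights, a flat round disc of 24 mm diameter and 14 mm height, 50 g, straight sides with 1 mm bevelled edges; no knob, pinch it across its sides. Origin at the centre of its underside, z up.
- case_500: The largest of four open pale wooden cases, for the 500 g weight; fixed. Block 86 x 86 mm, 17 mm high, with a round well 68 mm wide, 10 mm deep, 3 mm bevelled rim, felt floor 7 mm above the bench; its lid, same size, square recess, lies open on the bench on its +x side. Origin on the bench under the well's centre, z up. A seated weight stands 12 mm proud.
- case_200: The second largest of four open pale wooden cases, for the 200 g weight; fixed. Block 68 x 68 mm, 15 mm high, with a round well 50 mm wide, 8 mm deep, 3 mm bevelled rim, felt floor 7 mm above the bench; its lid, same size, square recess, lies open on the bench on its +x side. Origin on the bench under the well's centre, z up. A seated weight stands 10 mm proud.
- case_100: The second smallest of four open pale wooden cases, for the 100 g weight; fixed. Block 58 x 58 mm, 13 mm high, with a round well 40 mm wide, 6 mm deep, 3 mm bevelled rim, felt floor 7 mm above the bench; its lid, same size, square recess, lies open on the bench on its +x side. Origin on the bench under the well's centre, z up. A seated weight stands 9.5 mm proud.
- case_50: The smallest of four open pale wooden cases, for the 50 g weight; fixed. Block 50 x 50 mm, 12 mm high, with a round well 32 mm wide, 5 mm deep, 3 mm bevelled rim, felt floor 7 mm above the bench; its lid, same size, square recess, lies open on the bench on its +x side. Origin on the bench under the well's centre, z up. A seated weight stands 9 mm proud.
Mind the look-alikes: they are no part of the job. Leave any blue or red look-alike of the case_100 alone. What is shaped like the weight_500 but pink is not meant.

How it is judged:
At the end, for the whole second after the job is handed in: Each of the four weights lies the same way up as at the start, level (within 0.08 rad), on the floor of the well of its own case: its centre within 8 mm of the well's centre and its underside at the well's floor (within 3 mm), at rest (horizontal distance between weight_500 and case_500 below 0.008 m and z of weight_500 in the frame of case_500 between 0.004 and 0.0095 m and angle between each of weight_500, weight_200, weight_100, weight_50's own z axis and vertical below 0.08 rad and linear speed of each of weight_500, weight_200, weight_100, weight_50 below 0.02 m/s and horizontal distance between weight_200 and case_200 below 0.008 m and z of weight_200 in the frame of case_200 between 0.004 and 0.0095 m and horizontal distance between weight_100 and case_100 below 0.008 m and z of weight_100 in the frame of case_100 between 0.004 and 0.0095 m and horizontal distance between weight_50 and case_50 below 0.008 m and z of weight_50 in the frame of case_50 between 0.004 and 0.0095 m); the robot touches nothing.
It fails at once if The 500 g weight is dropped into its case: it falls free over the well, more than 15 mm above the well's floor (horizontal distance between weight_500 and case_500 below 0.025 m and z of weight_500 in the frame of case_500 above 0.022 m and contact force between weight_500 and anything else below 0.02 N).
It fails at once if The 200 g weight is dropped into its case: it falls free over the well, more than 15 mm above the well's floor (horizontal distance between weight_200 and case_200 below 0.025 m and z of weight_200 in the frame of case_200 above 0.022 m and contact force between weight_200 and anything else below 0.02 N).
It fails at once if The 100 g weight is dropped into its case: it falls free over the well, more than 15 mm above the well's floor (horizontal distance between weight_100 and case_100 below 0.025 m and z of weight_100 in the frame of case_100 above 0.022 m and contact force between weight_100 and anything else below 0.02 N).
It fails at once if The 50 g weight is dropped into its case: it falls free over the well, more than 15 mm above the well's floor (horizontal distance between weight_50 and case_50 below 0.025 m and z of weight_50 in the frame of case_50 above 0.022 m and contact force between weight_50 and anything else below 0.02 N).
It also fails if it takes over 96 s, if anything falls off the work surface, if the arm or the gripper's body presses on something with over 40 N, if the wrist force passes 120 N, or if a joint passes its speed limit or range.

## Working session

There is one attempt and no reset: what is moved stays moved. The work goes in short steps, Python scripts to look and compute and a tool call to move; the robot and the scene stay as the last step left them, time stands still between calls to the robot, and variables do not carry over. Pictures are saved under pics/ and viewed, and the job is handed in when it is done.

Besides the shell and the picture viewer there is one more tool, called after "Call:" as a command line: name --pt "numbers of a row" for each row, then --argument value for the rest. carry_out: Moves the arm, as the interface text tells. Its arguments: {"type":"object","properties":{"moves":{"type":"array"},"force":{"type":"number"}},"required":["moves"]}

```bash
mkdir -p pics; ls; python3 - <<'E'
from rig import robot
import cv2,numpy as np
np.set_printoptions(precision=4,suppress=True)
o=robot.get_obs();print(o)
for n in("scene","side","wrist"):
    p=robot.camera_params(n);print(n,p)
    cv2.imwrite(f"pics/{n}0.png",robot.camera(n)[:,:,::-1])
E
```

```text
pics
{'time': 0.0, 'q': array([ 1.0055,  0.5285,  1.4339,  0.    ,  1.1814, -0.1785]), 'joint_velocities': array([-0.0008, -0.0001,  0.0007, -0.0007,  0.0007,  0.0005]), 'joint_torque': array([  0.0012, -44.005 , -17.6588,   0.0634,   0.0584,  -0.0002]), 'position': array([0.2353, 0.5783, 0.2466]), 'tool_rot': array([ 0.5871,  0.3939, -0.3953, -0.5865]), 'ft_force': array([ 0.3233,  0.5526, -0.2361]), 'moment': array([ 0.0014, -0.0356, -0.0338]), 'grip_width': 0.08708982057592325}
scene {'fx': 590.659665147548, 'fy': 590.659665147548, 'cx': 315.8966137263372, 'cy': 235.78309146132224, 'extrinsics': array([[-0.494 , -0.542 ,  0.6798, -0.5263],
       [-0.8694,  0.2973, -0.3948,  0.3628],
       [ 0.0119, -0.786 , -0.6181,  1.047 ],
       [ 0.    ,  0.    ,  0.    ,  1.    ]])}
side {'fx': 436.68312291551183, 'fy': 436.68312291551183, 'cx': 324.2044143689603, 'cy': 237.15115187306463, 'extrinsics': array([[-0.9418, -0.2048,  0.2664,  0.1914],
       [-0.3358,  0.6063, -0.7209,  0.5854],
       [-0.0139, -0.7684, -0.6398,  0.8097],
       [ 0.    ,  0.    ,  0.    ,  1.    ]])}
wrist {'fx': 371.64829954431775, 'fy': 371.64829954431775, 'cx': 325.2610433176342, 'cy': 243.4241600011669, 'mount': array([[ 1.    ,  0.0002, -0.0008, -0.0015],
       [ 0.0008, -0.2958,  0.9553, -0.1381],
       [-0.    , -0.9553, -0.2958,  0.0806],
       [ 0.    ,  0.    ,  0.    ,  1.    ]])}
```

View pics/scene0.png

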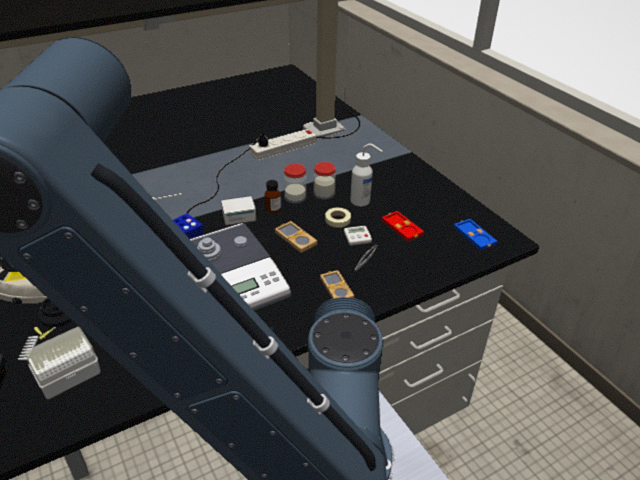

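View pics/side0.png

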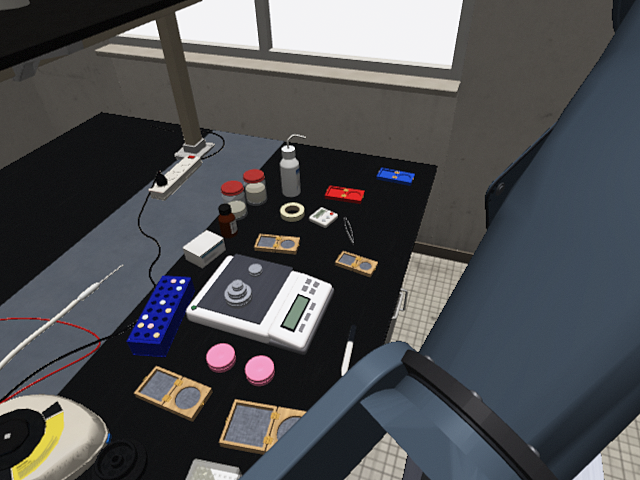

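View pics/wrist0.png

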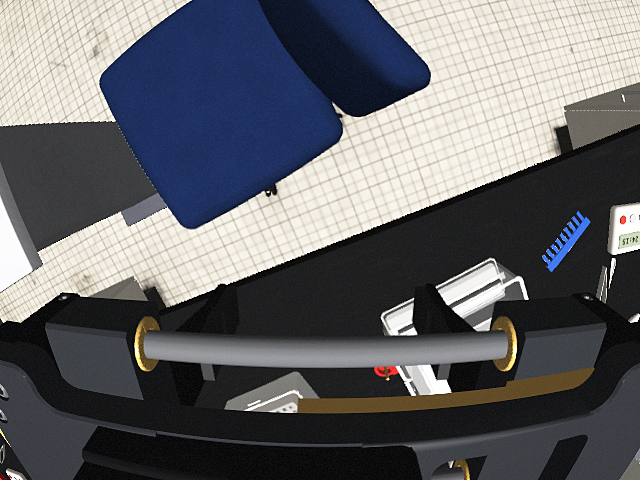

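```bash
python3 - <<'E'
from scipy.spatial.transform import Rotation as R
print(R.from_quat([ 0.5871,  0.3939, -0.3953, -0.5865]).as_matrix())
E
```

```text
[[ 3.77216180e-01 -1.16941714e-03 -9.26124498e-01]
 [ 9.26122818e-01 -1.80888089e-03  3.77217780e-01]
 [-2.11637384e-03 -9.99997680e-01  4.00684756e-04]]
```

```bash
cat > h.py <<'E'
from rig import robot
import cv2,numpy as np
from scipy.spatial.transform import Rotation as R
np.set_printoptions(precision=4,suppress=True)
def ray(name,uv,pose=None):
    p=robot.camera_params(name);uv=np.atleast_2d(np.asarray(uv,float))
    x=(uv[:,0]-p['cx'])/p['fx'];y=(uv[:,1]-p['cy'])/p['fy']
    if name=='wrist':
        r=np.hypot(x,y)+1e-12;d=np.stack([np.sin(r)*x/r,np.sin(r)*y/r,np.cos(r)],1)
        T=np.eye(4);T[:3,:3]=R.from_quat(pose[1]).as_matrix();T[:3,3]=pose[0];E=T@p['mount']
    else:
        d=np.stack([x,y,np.ones_like(x)],1);E=np.array(p['extrinsics'])
    return E[:3,3],d@E[:3,:3].T
def plane(name,uv,z,pose=None):
    o,d=ray(name,uv,pose);return o+d*((z-o[2])/d[:,2])[:,None]
def proj(name,P,pose=None):
    p=robot.camera_params(name);P=np.atleast_2d(P)
    if name=='wrist':
        T=np.eye(4);T[:3,:3]=R.from_quat(pose[1]).as_matrix();T[:3,3]=pose[0];E=T@p['mount']
    else:E=np.array(p['extrinsics'])
    c=(P-E[:3,3])@E[:3,:3]
    if name=='wrist':
        h=np.hypot(c[:,0],c[:,1])+1e-12;th=np.arctan2(h,c[:,2]);x=th*c[:,0]/h;y=th*c[:,1]/h
    else:x=c[:,0]/c[:,2];y=c[:,1]/c[:,2]
    return np.stack([p['fx']*x+p['cx'],p['fy']*y+p['cy']],1)
def snap(name,f):
    o=robot.get_obs();im=robot.camera(name)[:,:,::-1].copy();cv2.imwrite(f"pics/{f}.png",im)
    pose=(o['position'],o['tool_rot']);np.savez(f"pics/{f}.npz",p=pose[0],q=pose[1]);return im,pose,o
def load(f):
    z=np.load(f"pics/{f}.npz");return cv2.imread(f"pics/{f}.png"),(z['p'],z['q'])
def shift(o,target):
    """cm shift in tool axes from current measured pose to world target"""
    M=R.from_quat(o['tool_rot']).as_matrix();return M.T@(np.asarray(target)-o['position'])*100
E
python3 - <<'E'
from h import *
for n,uv,z in [("c500",(295,427),.007),("c200",(188,398),.007),("A",(288,244),.007),("B",(367,267),.007),("red",(345,194),.01),("stack",(238,286),.122),("w100",(255,268),.0835),("pink1",(221,356),.02),("pink2",(260,368),.02),("dispcorner",(298,349),.05),("corner",(188,308),.05),("corner2",(235,256),.05),("corner3",(332,282),.05)]:
    print(n,plane("side",uv,z))
im=cv2.imread("pics/side0.png")[170:460,120:440]
cv2.imwrite("pics/side0c.png",cv2.resize(im,None,fx=2,fy=2,interpolation=cv2.INTER_CUBIC)[:600])
E
```

```text
c500 [[0.3897 0.2266 0.007 ]]
c200 [[0.6151 0.2421 0.007 ]]
A [[ 0.6125 -0.2579  0.007 ]]
B [[ 0.3767 -0.239   0.007 ]]
red [[ 0.534  -0.5434  0.01  ]]
stack [[0.5999 0.0272 0.122 ]]
w100 [[ 0.6126 -0.0705  0.0835]]
pink1 [[0.596  0.1404 0.02  ]]
pink2 [[0.504  0.1397 0.02  ]]
dispcorner [[0.4373 0.0896 0.05  ]]
corner [[0.7181 0.0679 0.05  ]]
corner2 [[ 0.7016 -0.1245  0.05  ]]
corner3 [[ 0.4329 -0.1169  0.05  ]]
```

View pics/side0c.png

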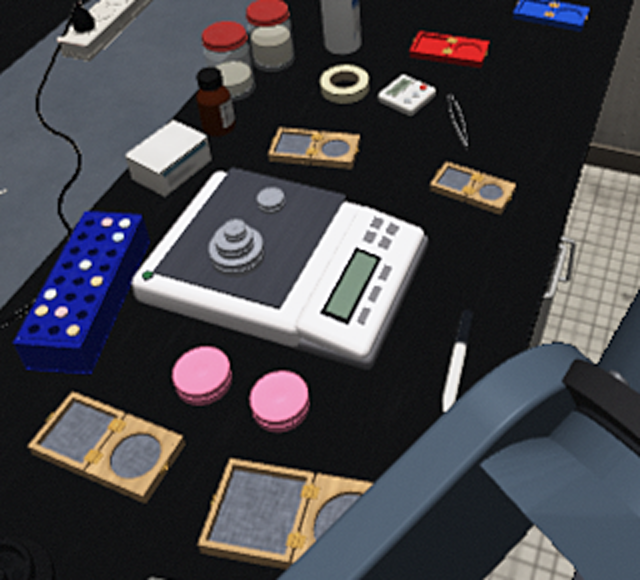

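```bash
cat >> h.py <<'E'
def plan(target,yaw_deg):
    """print tool-frame shift cm and ry for target tcp & yaw (vertical tool) from the measured pose"""
    o=robot.get_obs();M=R.from_quat(o['tool_rot']).as_matrix();y=np.deg2rad(yaw_deg)
    G=np.array([[np.cos(y),0,-np.sin(y)],[np.sin(y),0,np.cos(y)],[0,-1,0]])
    print('t',o['time'],'pos',o['position'],'yaw',np.rad2deg(np.arctan2(M[1,0],M[0,0])),'w',o['grip_width'],'F',o['ft_force'])
    print('shift cm',shift(o,target),'rot',R.from_matrix(M.T@G).as_rotvec())
E
python3 -c "
from h import *
plan([.55,0,.4],90)"
```

```text
t 0.15 pos [0.2354 0.5784 0.2468] yaw 67.83832453962133 w 0.08686850669708399 F [-0.3489 -0.533  -1.4152]
shift cm [-41.7262 -15.2718 -50.946 ] rot [-0.0007 -0.3868 -0.0015]
```

Call:
carry_out --pt "1 -5 -4 -3 0 -0.1 0" --pt "1 -41.7 -15.3 -50.9 0 -0.387 0" --pt "1 -41.7 -15.3 -50.9 0 -0.387 0" --pt "1 -41.7 -15.3 -50.9 0 -0.387 0" --pt "1 -41.7 -15.3 -50.9 0 -0.387 0" --pt "1 -41.7 -15.3 -50.9 0 -0.387 0" --pt "1 -41.7 -15.3 -50.9 0 -0.387 0" --pt "1 -41.7 -15.3 -50.9 0 -0.387 0" --pt "1 -41.7 -15.3 -50.9 0 -0.387 0" --pt "1 -41.7 -15.3 -50.9 0 -0.387 0" --pt "1 -41.7 -15.3 -50.9 0 -0.387 0" --pt "1 -41.7 -15.3 -50.9 0 -0.387 0" --pt "1 -41.7 -15.3 -50.9 0 -0.387 0" --pt "1 -41.7 -15.3 -50.9 0 -0.387 0" --pt "1 -41.7 -15.3 -50.9 0 -0.387 0" --pt "1 -41.7 -15.3 -50.9 0 -0.387 0" --pt "1 -41.7 -15.3 -50.9 0 -0.387 0"

```text
time: 1.85
position: [0.5488, 0.0016, 0.3999]
tool_rot: [-0.499, -0.5, 0.501, 0.5]
ft_force: [-0.5, -1.0, 0.3]
grip_width: 0.0868
```

```bash
python3 - <<'E'
from h import *
im,p,o=snap("wrist","w1");print(o['time'],p)
im,p,o=snap("side","s1")
E
```

```text
1.85 (array([0.5488, 0.0016, 0.3999]), array([-0.499 , -0.5   ,  0.5005,  0.5005]))
```

View pics/w1.png

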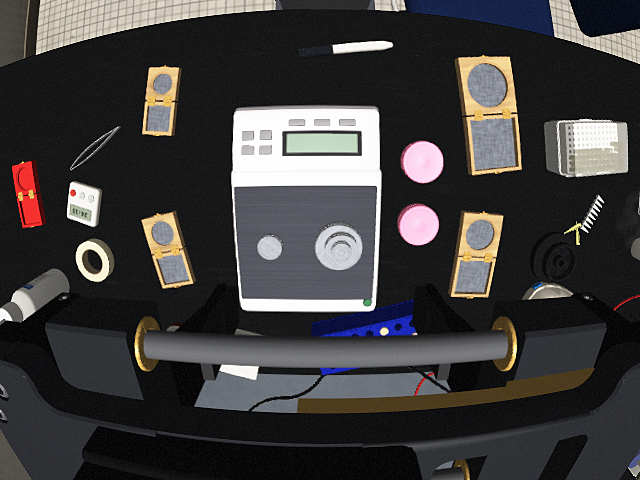

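View pics/s1.png

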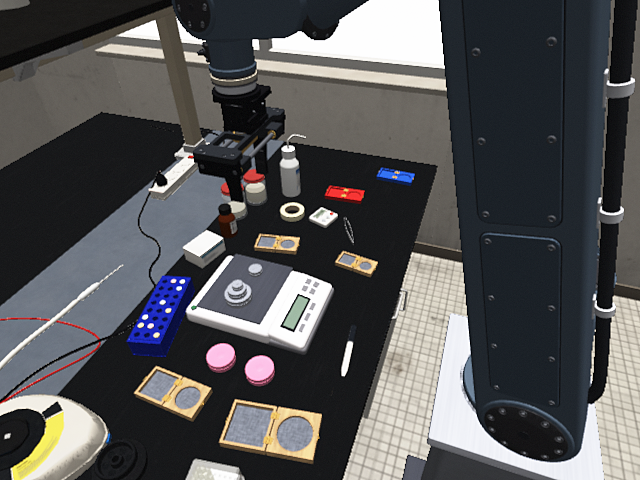

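```bash
cat > cases.py <<'E'
from h import *
import sys
def rimpts(name,im,pose,box,z):
    pass
def well(name,im,pose,c,half,ztop,verb=1,minA=100):
    u,v=map(int,c);x0=max(u-half,0);y0=max(v-half,0);r=im[y0:v+half,x0:u+half]
    hsv=cv2.cvtColor(r,cv2.COLOR_BGR2HSV)
    felt=((hsv[:,:,1]<75)&(hsv[:,:,2]>60)).astype(np.uint8)*255
    felt=cv2.morphologyEx(felt,cv2.MORPH_OPEN,np.ones((3,3)))
    felt=cv2.morphologyEx(felt,cv2.MORPH_CLOSE,np.ones((5,5)))
    n,l,s,ce=cv2.connectedComponentsWithStats(felt)
    k=l[v-y0,u-x0];m=(l==k).astype(np.uint8)
    ct=max(cv2.findContours(m,cv2.RETR_EXTERNAL,cv2.CHAIN_APPROX_NONE)[0],key=cv2.contourArea)[:,0]+[x0,y0]
    P=plane(name,ct,ztop,pose)[:,:2]
    (cx,cy),(a,b),t=cv2.fitEllipse((P*1000).astype(np.float32))
    return cx,cy,a,b,t,P
def blk(name,im,pose,c,half,z):
    u,v=map(int,c);x0=max(u-half,0);y0=max(v-half,0);r=im[y0:v+half,x0:u+half]
    hsv=cv2.cvtColor(r,cv2.COLOR_BGR2HSV)
    m=((hsv[:,:,0]<28)&(hsv[:,:,0]>8)&(hsv[:,:,1]>70)&(hsv[:,:,2]>110)).astype(np.uint8)*255
    cs=cv2.findContours(m,cv2.RETR_EXTERNAL,cv2.CHAIN_APPROX_NONE)[0]
    ct=max(cs,key=cv2.contourArea)[:,0]+[x0,y0]
    P=plane(name,ct,z,pose)[:,:2]
    return cv2.minAreaRect((P*1000).astype(np.float32))
E
python3 - <<'E'
from cases import *
im,p=load("w1")
for n,c,h,zt,h2 in [("B",(163,84),40,.012,80),("A",(164,235),40,.013,80),("500",(488,85),50,.017,110),("200",(483,230),45,.015,90)]:
    for z in (.007,zt):
        print(n,z,np.round(well("wrist",im,p,c,h,z)[:5],1),end=' ')
    print(blk("wrist",im,p,c,h2,zt))
im,_=load("s1")
for n,c,h,zt,h2 in [("B",(367,267),15,.012,40),("A",(288,244),15,.013,45),("500",(295,432),30,.017,100),("200",(188,398),20,.015,60)]:
    for z in (.007,zt):
        try:print(n,z,np.round(well("side",im,None,c,h,z)[:5],1),end=' ')
        except Exception as e:print(e)
    print(blk("side",im,None,c,h2,zt))
E
```

```text
B 0.007 [ 381.8 -243.1   29.6   30.3   72. ] B 0.012 [ 382.6 -240.9   29.4   30.    72. ] ((407.2935791015625, -245.8705596923828), (51.44093322753906, 107.06608581542969), 82.22124481201172)
A 0.007 [ 613.5 -258.4   37.1   38.2  127.7] A 0.013 [ 611.9 -255.5   36.7   37.8  127.7] ((641.6641235351562, -252.02536010742188), (125.18563842773438, 60.14687728881836), 10.416261672973633)
500 0.007 [383.9 240.1  63.8  65.7 111.6] 500 0.017 [385.5 235.6  62.6  64.5 111.6] ((428.21453857421875, 245.18104553222656), (178.9116668701172, 87.98114776611328), 8.899787902832031)
200 0.007 [615.8 242.9  46.6  48.1  52.5] 200 0.015 [613.5 239.3  45.9  47.3  52.5] ((649.260498046875, 239.59121704101562), (69.83050537109375, 145.83285522460938), 87.01156616210938)
B 0.007 [ 383.  -242.6   28.    28.9  155. ] B 0.012 [ 381.8 -237.4   27.8   28.7  155. ] ((407.22625732421875, -244.07421875), (53.935001373291016, 108.8340072631836), 82.74041748046875)
A 0.007 [ 614.4 -257.5   35.3   37.5  122.4] A 0.013 [ 611.3 -251.2   35.    37.3  122.4] ((642.8782348632812, -250.15927124023438), (123.84194946289062, 63.24290466308594), 10.641660690307617)
500 0.007 [386.2 237.9  64.2  66.  122.8] 500 0.017 [383.7 242.2  63.4  65.2 122.8] ((428.20294189453125, 246.3411865234375), (181.0743865966797, 88.36980438232422), 8.989585876464844)
200 0.007 [617.2 241.4  46.5  48.  140.1] 200 0.015 [613.  244.8  46.1  47.5 140.1] ((649.1527709960938, 241.30128479003906), (69.73101043701172, 147.08346557617188), 86.94981384277344)
```

Call:
carry_out --pt "1 -2 15 -13 0 0 0" --pt "1 -2 15 -13 0 0 0" --pt "1 -2 15 -13 0 0 0" --pt "1 -2 15 -13 0 0 0" --pt "1 -2 15 -13 0 0 0" --pt "1 -2 15 -13 0 0 0"

```text
time: 2.55
position: [0.6788, -0.018, 0.248]
tool_rot: [-0.498, -0.499, 0.501, 0.501]
ft_force: [0.9, 0.2, 0.3]
grip_width: 0.0868
```

```bash
python3 - <<'E'
from h import *
im,p,o=snap("wrist","w2");print(o['time'],p)
E
```

```text
2.55 (array([ 0.6788, -0.018 ,  0.248 ]), array([-0.4979, -0.4994,  0.5015,  0.5012]))
```

View pics/w2.png

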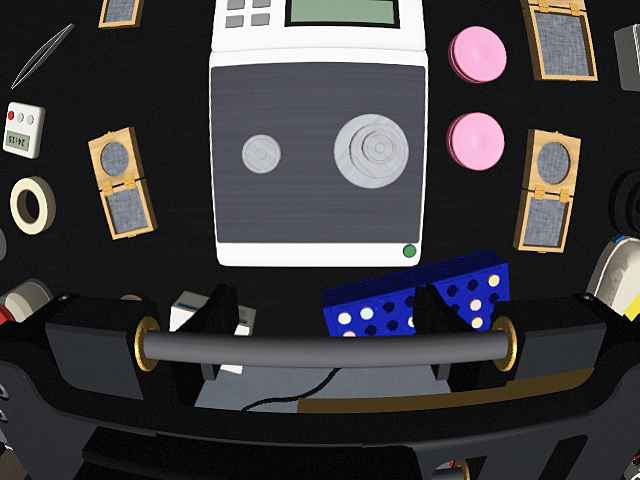

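```bash
python3 - <<'E'
from h import *
im,p=load("w2")
c=im[100:200,225:425];cv2.imwrite("pics/w2c.png",cv2.resize(c,None,fx=4,fy=4,interpolation=cv2.INTER_CUBIC))
g=cv2.cvtColor(im,cv2.COLOR_BGR2GRAY)
m=np.zeros_like(g);m[100:200,225:415]=(cv2.GaussianBlur(g,(3,3),0)[100:200,225:415]>115)*255
m=cv2.morphologyEx(m,cv2.MORPH_CLOSE,np.ones((5,5)))
for ct in cv2.findContours(m,cv2.RETR_EXTERNAL,cv2.CHAIN_APPROX_NONE)[0]:
    if cv2.contourArea(ct)<300: continue
    (u,v),r=cv2.minEnclosingCircle(ct);print("px",cv2.fitEllipse(ct))
    z=.0835 if u<300 else .089
    P=plane("wrist",ct[:,0],z,p)[:,:2]*1000;print(cv2.fitEllipse(P.astype(np.float32)))
for c,z in [((378,148),.122)]: print(plane("wrist",c,z,p))
E
```

```text
px ((260.75714111328125, 153.53720092773438), (38.21867370605469, 38.57539367675781), 23.348173141479492)
((613.6800537109375, -72.72015380859375), (31.811185836791992, 31.898822784423828), 23.86911964416504)
px ((370.8286437988281, 150.76321411132812), (74.02127838134766, 74.32782745361328), 130.1175079345703)
((611.470703125, 16.734224319458008), (59.91178894042969, 59.9743766784668), 73.882568359375)
[[0.6078 0.0174 0.122 ]]
```

View pics/w2c.png

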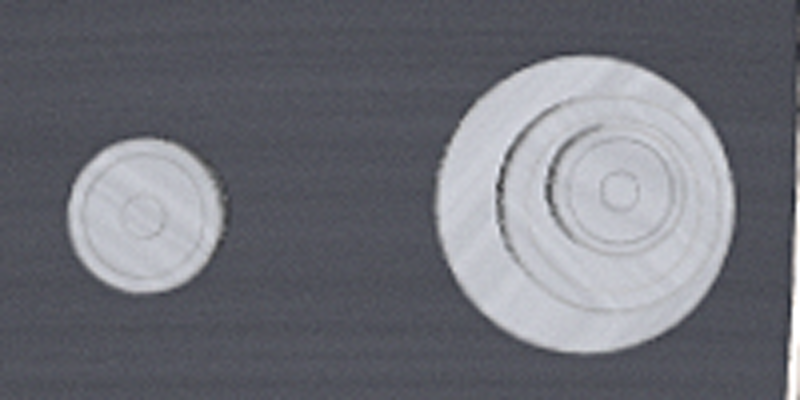

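```bash
python3 - <<'E'
from h import *
im,p=load("w2")
print(plane("wrist",(380.0,147.3),.122,p),plane("wrist",(378,150.7),.108,p))
im2,_=load("s1");c=im2[245:320,205:285];cv2.imwrite("pics/s1c.png",cv2.resize(c,None,fx=7,fy=7,interpolation=cv2.INTER_CUBIC))
P=plane("wrist",(380.0,147.3),.122,p);print(proj("side",P),proj("side",[[.6115,.0167,.09],[.6137,-.0727,.0835]]))
o=plane("wrist",(380.0,147.3),.122,p)[0];plan([o[0],o[1],.200],90)
E
```

```text
[[0.6072 0.0188 0.122 ]] [[0.6103 0.0195 0.108 ]]
[[236.8481 282.5938]] [[237.6453 291.4873]
 [254.9832 267.2908]]
t 2.6 pos [ 0.6794 -0.0182  0.2507] yaw 90.09342085941127 w 0.08702750438245706 F [0.7951 0.0902 0.8666]
shift cm [3.7163 5.0806 7.2037] rot [-0.0008  0.0016  0.0002]
```

View pics/s1c.png

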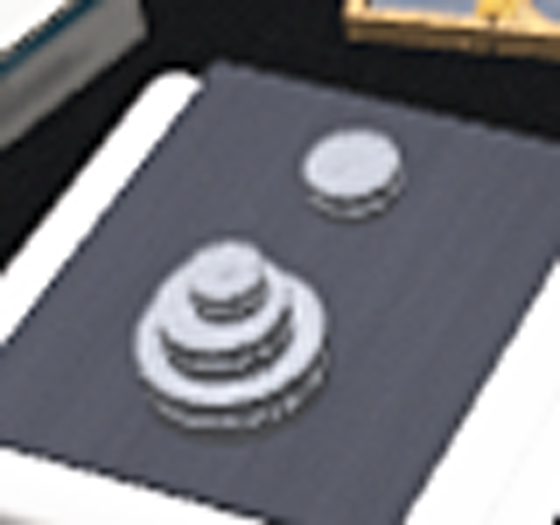

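Call:
carry_out --pt "0.6 3.7 5 7.2 0 0 0" --pt "0.6 3.7 5 7.2 0 0 0" --pt "0.6 3.7 5 7.2 0 0 0" --pt "0.6 3.7 5 7.2 0 0 0" --pt "0.6 3.7 8 7.2 0 0 0" --pt "0.6 3.7 10 7.2 0 0 0" --pt "0.6 3.7 10 7.2 0 0 0" --force 20

```text
time: 3.3
position: [0.6087, 0.0173, 0.1512]
tool_rot: [0.5, 0.5, -0.5, -0.5]
ft_force: [-1.4, 0.2, -0.4]
grip_width: 0.0531
```

```bash
python3 - <<'E'
from h import *
im,p,o=snap("wrist","w3");plan([.6072,.0188,.1395],90)
snap("side","s3")
im2,_=load("s3");c=im2[200:350,150:350];cv2.imwrite("pics/s3c.png",cv2.resize(c,None,fx=4,fy=4,interpolation=cv2.INTER_CUBIC))
E
```

```text
t 3.35 pos [0.6095 0.0172 0.1523] yaw 90.0053515293377 w 0.052392190818660554 F [ 0.8636 -0.0609  0.4759]
shift cm [0.159  1.2811 0.2325] rot [ 0.0034  0.0001 -0.0006]
```

View pics/w3.png

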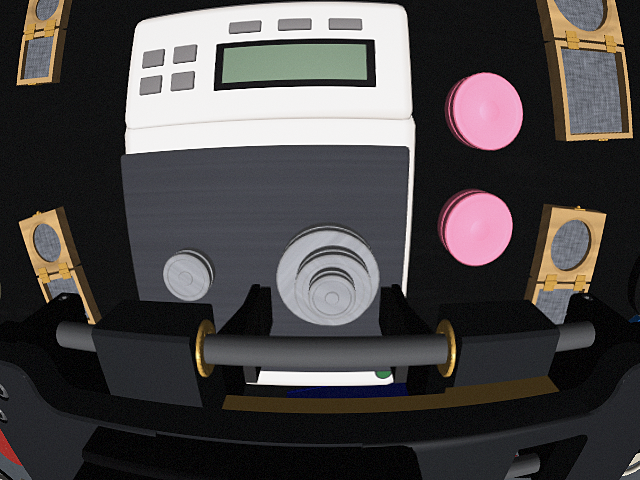

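View pics/s3c.png

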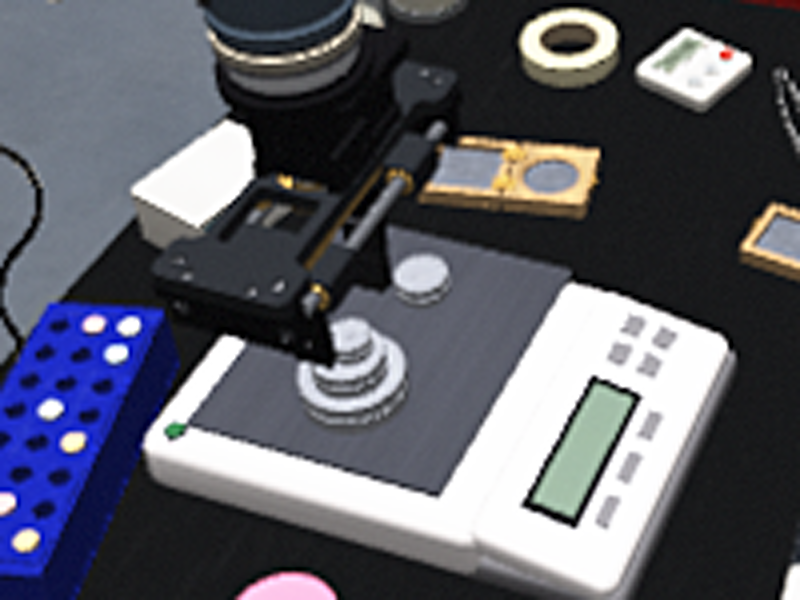

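```bash
python3 - <<'E'
from h import *
im,p=load("w3");p=(np.array([.6090,.0172,.1515]),p[1])
print(p,plane("wrist",(332,297),.122,p), proj("wrist",[[.6072,.0188,.122]],p), proj("wrist",[[.609,.0172,.122]],p))
E
```

```text
(array([0.609 , 0.0172, 0.1515]), array([ 0.5004,  0.5003, -0.4998, -0.4995])) [[0.6075 0.0186 0.122 ]] [[332.3903 296.5005]] [[329.1581 299.747 ]]
```

Call:
carry_out --pt "0.6 0.15 0.6 0.2 0 0 0" --pt "0.6 0.15 1.2 0.2 0 0 0" --pt "0.6 0.15 1.2 0.2 0 0 0" --pt "0.2 0.15 1.2 0.2 0 0 0" --pt "0.2 0.15 1.2 0.2 0 0 0" --pt "0.1 0.15 1.2 0.2 0 0 0" --pt "0.1 0.15 1.2 0.2 0 0 0" --pt "0.1 0.15 1.2 0.2 0 0 0" --force 20

```text
time: 4.2
position: [0.6059, 0.0192, 0.1386]
tool_rot: [0.5, 0.5, -0.5, -0.5]
ft_force: [0.8, -0.3, -0.2]
grip_width: 0.0229
```

Call:
carry_out --pt "0.1 0 -3 0 0 0 0" --pt "0.1 0 -7 0 0 0 0" --pt "0.1 -26.1 -6 16.7 0 0 0" --pt "0.1 -26.1 -6 16.7 0 0 0" --pt "0.1 -26.1 -6 16.7 0 0 0" --pt "0.1 -26.1 -6 16.7 0 0 0" --pt "0.1 -26.1 -6 16.7 0 0 0" --pt "0.1 -26.1 -6 16.7 0 0 0" --pt "0.1 -26.1 -6 16.7 0 0 0" --pt "0.1 -26.1 -6 16.7 0 0 0"

```text
time: 5.2
position: [0.4381, -0.2434, 0.1986]
tool_rot: [-0.501, -0.499, 0.499, 0.501]
ft_force: [-0.3, 0.0, -0.3]
grip_width: 0.0229
```

```bash
python3 - <<'E'
from h import *
im,p,o=snap("wrist","w4");plan([.382,-.2425,.06],90)
E
```

```text
t 5.25 pos [ 0.4387 -0.242   0.1985] yaw 89.88822415923106 w 0.022916642360898902 F [ 0.2342  1.0917 -0.4922]
shift cm [-0.0698 13.8526  5.674 ] rot [ 0.0001 -0.002   0.0008]
```

View pics/w4.png

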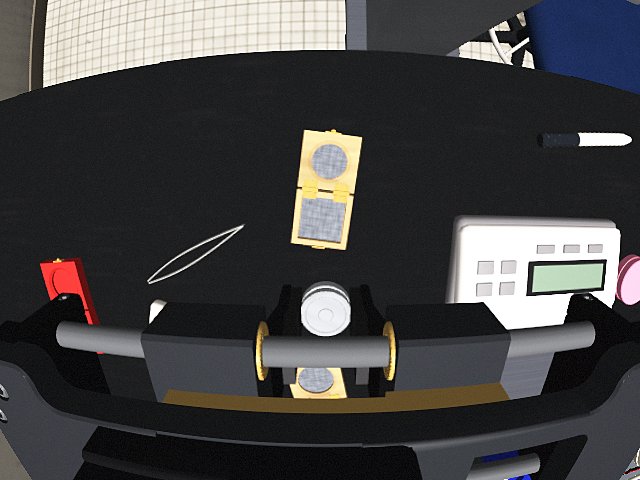

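```bash
cat >> cases.py <<'E'
def heldoff(f,uv,ytool):
    """held weight top centre px -> offset in tool x,z (mm) at depth ytool (m)"""
    I=(np.zeros(3),np.array([0,0,0,1.]))
    o,d=ray("wrist",uv,I);t=(ytool-o[1])/d[:,1];return (o+d*t[:,None])[0]*1000
E
python3 - <<'E'
from cases import *
im,p=load("w4");p=(np.array([.4384,-.2427,.1987]),p[1])
for z in(.007,.012):print(np.round(well("wrist",im,p,(329,161),40,z)[:5],1))
print(blk("wrist",im,p,(329,185),75,.012))
print(heldoff("w4",(325.5,316),.0175))
E
```

```text
[ 374.6 -240.4   43.4   47.1  157.4]
[ 374.4 -240.5   42.8   46.4  157.4]
((410.28851318359375, -244.90899658203125), (51.16411209106445, 104.6063232421875), 82.6277084350586)
[-1.815  17.5    -2.7322]
```

```bash
python3 - <<'E'
from h import *
im,p=load("w4")
a=cv2.resize(im[120:260,270:390],None,fx=4,fy=4,interpolation=cv2.INTER_CUBIC)
b=cv2.resize(im[270:345,265:385],None,fx=4,fy=4,interpolation=cv2.INTER_CUBIC)
b=cv2.copyMakeBorder(b,0,260,0,0,cv2.BORDER_CONSTANT)
b=b[:560]; a=a[:560];cv2.imwrite("pics/w4c.png",np.hstack([a,b])[:, :800] if 0 else cv2.resize(np.hstack([a,b]),(800,466)))
hsv=cv2.cvtColor(im,cv2.COLOR_BGR2HSV);print(hsv[161,310:350:2].tolist());print(hsv[140:180:3,329].tolist())
E
```

```text
[[19, 120, 234], [138, 6, 202], [111, 22, 195], [109, 21, 190], [113, 21, 199], [111, 21, 190], [111, 23, 189], [110, 20, 190], [114, 19, 184], [109, 25, 175], [109, 21, 199], [111, 23, 186], [115, 19, 178], [115, 18, 185], [109, 19, 187], [110, 22, 173], [115, 19, 165], [113, 25, 184], [116, 20, 180], [23, 91, 255]]
[[23, 84, 251], [19, 75, 243], [112, 21, 178], [113, 24, 177], [115, 18, 174], [112, 21, 178], [114, 21, 185], [111, 22, 187], [111, 22, 182], [114, 18, 209], [116, 18, 215], [111, 22, 198], [109, 22, 200], [18, 133, 230]]
```

View pics/w4c.png

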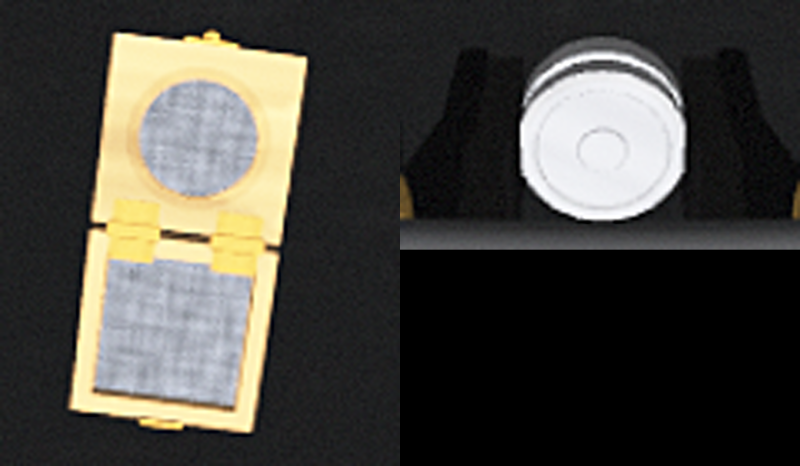

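```bash
sed -i 's/hsv\[:,:,1\]<75/hsv[:,:,1]<48/' cases.py; python3 - <<'E'
from cases import *
im,p=load("w4");p=(np.array([.4384,-.2427,.1987]),p[1])
for z in(.007,.012):print(np.round(well("wrist",im,p,(329,161),40,z)[:5],1))
print(heldoff("w4",(325.9,315),.0175))
I=(np.zeros(3),np.array([0,0,0,1.]))
print(proj("wrist",[[0,.0175,0],[-.0435/3.65,0.02,0],[.0435/3.65,.02,0]],I))
E
```

```text
[ 383.1 -241.2   30.3   30.4   10.2]
[ 382.7 -241.2   29.9   30.    10.2]
[-1.6263 17.5    -2.1922]
[[329.3656 310.9082]
 [304.2914 308.4153]
 [354.3046 308.3635]]
```

Call:
carry_out --pt "0.1 0.2 0 5.7 0 0 0" --pt "0.1 0.2 3 5.7 0 0 0" --pt "0.1 0.2 8 5.7 0 0 0" --pt "0.1 0.2 11.5 5.7 0 0 0" --pt "0.1 0.2 11.5 5.7 0 0 0" --pt "0.1 0.2 11.5 5.7 0 0 0"

```text
time: 5.85
position: [0.3826, -0.2387, 0.0835]
tool_rot: [0.499, 0.501, -0.501, -0.5]
ft_force: [-0.0, 0.3, -0.3]
grip_width: 0.0226
```

```bash
python3 - <<'E'
from h import *
im,p,o=snap("wrist","w5");plan([.382,-.2425,.06],90)
a=cv2.resize(im[200:380,240:420],None,fx=3,fy=3,interpolation=cv2.INTER_CUBIC)
s,_,_=snap("side","s5");b=cv2.resize(s[205:305,300:440],None,fx=3,fy=3,interpolation=cv2.INTER_CUBIC);b=cv2.copyMakeBorder(b,0,240,0,0,cv2.BORDER_CONSTANT)
cv2.imwrite("pics/w5c.png",cv2.resize(np.hstack([a,b]),None,fx=.83,fy=.83))
E
```

```text
t 5.9 pos [ 0.3831 -0.2395  0.0845] yaw 90.12842803578589 w 0.022889904512328595 F [-0.1609  0.3405 -0.443 ]
shift cm [-0.2939  2.4502  0.1161] rot [ 0.0012  0.0022 -0.001 ]
```

View pics/w5c.png

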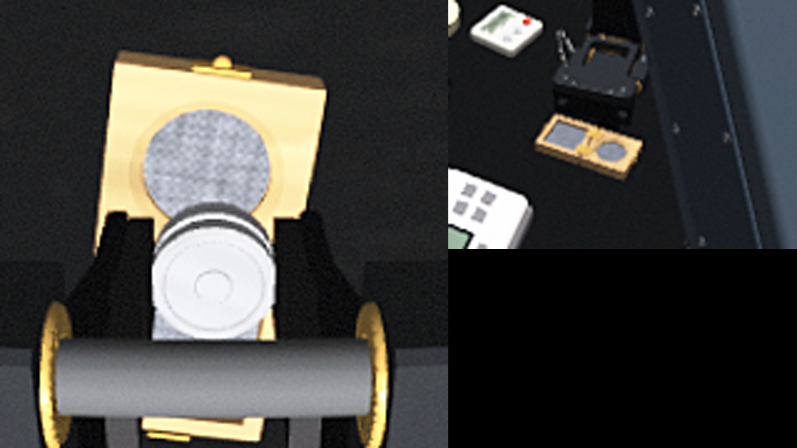

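```bash
cat >> cases.py <<'E'
from scipy.optimize import least_squares
def wellarc(f,p,c,half,z,Rw,vmax=1e9,vmin=-1,smax=48):
    """circle fit of known radius-ish to the felt edge points adjacent to wood"""
    im,_=load(f);hsv=cv2.cvtColor(im,cv2.COLOR_BGR2HSV)
    u,v=c;pts=[]
    for a in np.linspace(0,2*np.pi,240,endpoint=False):
        for r in np.arange(3,half,.25):
            x,y=u+r*np.cos(a),v+r*np.sin(a)
            if y>=480 or y<0 or x<0 or x>=640:break
            h,s,vv=hsv[int(round(y)),int(round(x))]
            if vv<60: break
            if s>=smax:
                if y<vmax and y>vmin and 8<h<30:pts.append((x,y))
                break
    pts=np.array(pts);P=plane("wrist",pts,z,p)[:,:2]*1000
    s=least_squares(lambda q:np.hypot(P[:,0]-q[0],P[:,1]-q[1])-q[2],[*P.mean(0),Rw],loss='soft_l1')
    return len(pts),s.x,np.sqrt(np.mean(s.fun**2))
E
python3 - <<'E'
from cases import *
im,p=load("w5");p=(np.array([.3826,-.2393,.0842]),p[1])
for z in (.007,.0075,.012):print(wellarc("w5",p,(323,262),40,z,16,vmax=280))
print(heldoff("w5",(325.5,315.3),.0175)); print(p[0]*1000)
E
```

```text
(174, array([ 383.5986, -242.8316,   15.7938]), np.float64(0.1987883802631738))
(174, array([ 383.4078, -242.8285,   15.7571]), np.float64(0.198326753624908))
(174, array([ 381.6903, -242.8011,   15.4271]), np.float64(0.1941721212024211))
[-1.8187 17.5    -2.3449]
[ 382.6 -239.3   84.2]
```

Call:
carry_out --pt "0.1 -0.17 0 0.14 0 0 0" --pt "0.1 -0.17 2 0.14 0 0 0" --pt "0.1 -0.17 3.5 0.14 0 0 0" --pt "0.1 -0.17 4.0 0.14 0 0 0" --pt "0.1 -0.17 4.2 0.14 0 0 0" --pt "0.1 -0.17 4.3 0.14 0 0 0" --pt "0.1 -0.17 4.3 0.14 0 0 0" --pt "0.1 -0.17 4.3 0.14 0 0 0"

```text
time: 6.75
position: [0.3807, -0.2418, 0.0411]
tool_rot: [0.5, 0.5, -0.5, -0.5]
ft_force: [-0.7, 0.9, -0.2]
grip_width: 0.0228
```

```bash
python3 - <<'E'
from h import *
im,p,o=snap("wrist","w6");plan([.382,-.2425,.0385],90)
a=cv2.resize(im[220:380,240:420],None,fx=4,fy=4,interpolation=cv2.INTER_CUBIC)[:600]
cv2.imwrite("pics/w6c.png",a)
E
```

```text
t 6.8 pos [ 0.3807 -0.2418  0.041 ] yaw 90.015446694071 w 0.0230002059055001 F [-0.4336  0.4417 -0.4657]
shift cm [-0.0684  0.2495 -0.1321] rot [ 0.0006  0.0003 -0.0007]
```

View pics/w6c.png

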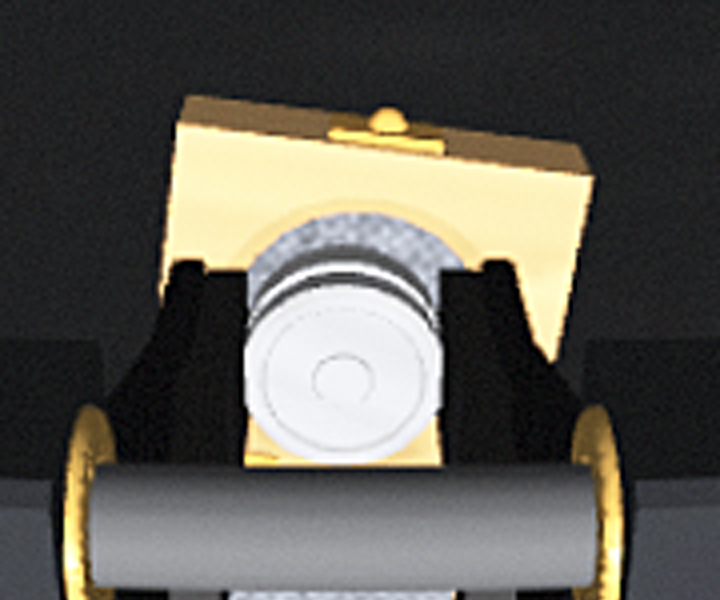

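```bash
python3 - <<'E'
from cases import *
im,p=load("w6");p=(np.array([.3807,-.2418,.0411]),p[1])
for z in (.007,.0075,.012):print(wellarc("w6",p,(328,278),40,z,16))
print(heldoff("w6",(325.7,315),.0175)); print(p[0]*1000)
E
```

```text
(139, array([ 383.5574, -241.7922,   15.843 ]), np.float64(0.14627092941446737))
(139, array([ 383.3125, -241.7974,   15.7969]), np.float64(0.14584595637242834))
(139, array([ 381.109 , -241.8435,   15.3826]), np.float64(0.1420212010166401))
[-1.7226 17.5    -2.1869]
[ 380.7 -241.8   41.1]
```

Call:
carry_out --pt "0.1 0.13 0 -0.05 0 0 0" --pt "0.1 0.13 0.1 -0.05 0 0 0" --pt "0.1 0.13 0.2 -0.05 0 0 0" --pt "0.1 0.13 0.25 -0.05 0 0 0" --pt "0.1 0.13 0.25 -0.05 0 0 0"

```text
time: 7.3
position: [0.3809, -0.2403, 0.0379]
tool_rot: [-0.5, -0.5, 0.5, 0.5]
ft_force: [0.1, 0.2, -0.4]
grip_width: 0.023
```

Call:
carry_out --pt "0.1 0 0.05 0 0 0 0" --pt "0.1 0 0.1 0 0 0 0" --pt "0.1 0 0.1 0 0 0 0"

```text
time: 7.6
position: [0.381, -0.2403, 0.0375]
tool_rot: [0.5, 0.5, -0.5, -0.5]
ft_force: [-0.2, 0.1, 5.4]
grip_width: 0.0227
```

Call:
carry_out --pt "0.35 0 0.05 0 0 0 0" --pt "0.42 0 0.05 0 0 0 0" --pt "0.42 0 0.05 0 0 0 0" --pt "0.45 0 -2 0 0 0 0" --pt "0.5 0 -7 -3 0 0 0" --pt "0.5 0 -12 -6 0 0 0" --pt "0.5 0 -12 -6 0 0 0"

```text
time: 8.3
position: [0.4451, -0.2424, 0.1614]
tool_rot: [0.504, 0.501, -0.5, -0.496]
ft_force: [0.3, -1.0, 0.1]
grip_width: 0.043
```

```bash
python3 - <<'E'
from h import *
im,p,o=snap("wrist","w7");plan([.6103,.0195,.20],90)
a=cv2.resize(im[100:300,220:460],None,fx=3,fy=3,interpolation=cv2.INTER_CUBIC)[:600]
cv2.imwrite("pics/w7c.png",a)
E
```

```text
t 8.35 pos [ 0.4459 -0.2427  0.162 ] yaw 90.0872713079869 w 0.04327906391148532 F [ 1.2196 -1.0199  1.7477]
shift cm [ 26.1608  -3.8472 -16.5222] rot [ 0.01    0.0016 -0.0081]
```

View pics/w7c.png

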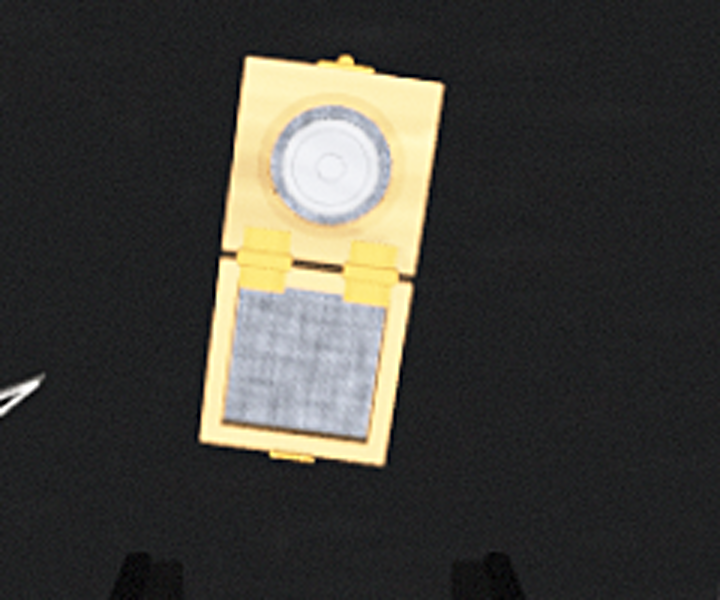

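Call:
carry_out --pt "0.7 26.4 -1 -16.3 0 0 0" --pt "0.7 26.4 -1 -16.3 0 0 0" --pt "0.7 26.4 -1 -16.3 0 0 0" --pt "0.7 26.4 -1 -16.3 0 0 0" --pt "0.7 26.4 -1 -16.3 0 0 0" --pt "0.7 26.4 -1 -16.3 0 0 0" --pt "0.7 26.4 0 -16.3 0 0 0" --pt "0.7 26.4 0 -16.3 0 0 0" --pt "0.7 26.4 0 -16.3 0 0 0" --force 25

```text
time: 9.25
position: [0.602, 0.023, 0.1556]
tool_rot: [-0.499, -0.499, 0.501, 0.501]
ft_force: [-0.0, -0.6, -0.5]
grip_width: 0.0608
```

```bash
python3 - <<'E'
from h import *
im,p,o=snap("wrist","w8");plan([.609,.021,.1242],90)
a=cv2.resize(im[200:350,225:425],None,fx=4,fy=4,interpolation=cv2.INTER_CUBIC)[:600]
cv2.imwrite("pics/w8c.png",a)
E
```

```text
t 9.3 pos [0.6023 0.0224 0.1561] yaw 89.93661556793347 w 0.06086717972918551 F [0.6917 0.4108 0.4067]
shift cm [-0.1393  3.1842 -0.6852] rot [-0.0033 -0.0011 -0.0001]
```

View pics/w8c.png

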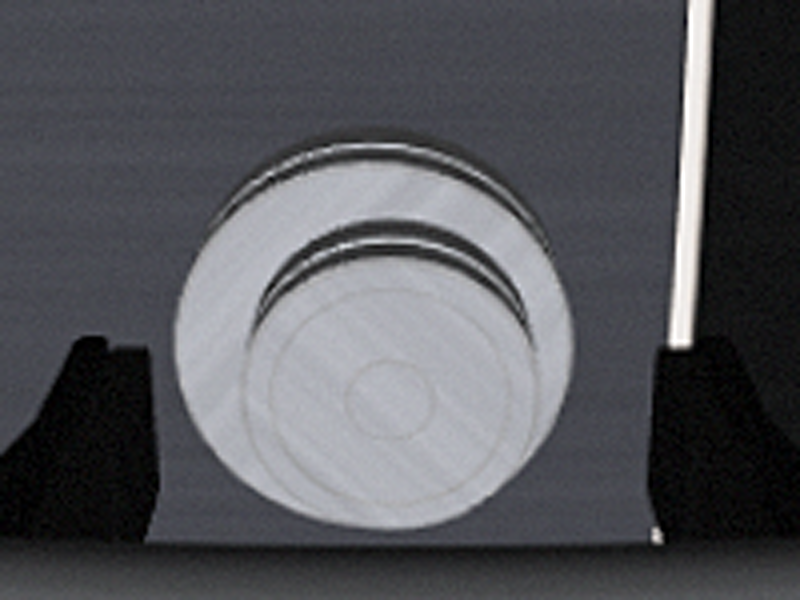

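```bash
python3 - <<'E'
from cases import *
im,p=load("w8");pp=(np.array([.6022,.0227,.1558]),p[1])
print(plane("wrist",(322.3,299.8),.108,pp)*1000)
print(heldoff("w8",(322.3,299.8),.1558-.108))
E
```

```text
[[610.8433  19.1119 108.    ]]
[-3.5838 47.8    -8.8659]
```

Call:
carry_out --pt "0.7 -0.2 0 -0.75 0 0 0" --pt "0.7 -0.2 1.5 -0.75 0 0 0" --pt "0.7 -0.2 2.8 -0.75 0 0 0" --pt "0.7 -0.2 3.15 -0.75 0 0 0" --pt "0.7 -0.2 3.15 -0.75 0 0 0" --pt "0.5 -0.2 3.15 -0.75 0 0 0" --pt "0.3 -0.2 3.15 -0.75 0 0 0" --pt "0.3 -0.2 3.15 -0.75 0 0 0" --pt "0.3 -0.2 3.15 -0.75 0 0 0" --force 25

```text
time: 10.2
position: [0.6117, 0.0218, 0.1261]
tool_rot: [0.5, 0.5, -0.5, -0.5]
ft_force: [-0.0, 0.1, 1.5]
grip_width: 0.0405
```

Call:
carry_out --pt "0.3 0 -3 0 0 0 0" --pt "0.3 0 -7 0 0 0 0" --pt "0.3 21.8 -7.5 -6.8 0 0 0" --pt "0.3 21.8 -7.5 -6.8 0 0 0" --pt "0.3 21.8 -7.5 -6.8 0 0 0" --pt "0.3 21.8 -7.5 -6.8 0 0 0" --pt "0.3 21.8 -7.5 -6.8 0 0 0" --pt "0.3 21.8 -7.5 -6.8 0 0 0" --pt "0.3 21.8 -7.5 -6.8 0 0 0"

```text
time: 11.1
position: [0.6785, 0.2404, 0.1996]
tool_rot: [-0.499, -0.5, 0.501, 0.5]
ft_force: [-0.6, -0.8, -1.3]
grip_width: 0.0408
```

```bash
python3 - <<'E'
from cases import *
im,p,o=snap("wrist","w9");plan([.616,.2425,.06],90)
for z in(.007,.015):print(np.round(well("wrist",im,p,proj("wrist",[[.616,.2425,.007]],p)[0],45,z)[:5],1))
a=cv2.resize(im[260:360,245:405],None,fx=5,fy=5,interpolation=cv2.INTER_CUBIC)[:600]
cv2.imwrite("pics/w9c.png",a)
E
```

```text
t 11.15 pos [0.6785 0.2393 0.1997] yaw 90.03860071704243 w 0.041014382660116165 F [-0.4031 -0.3989 -2.4703]
shift cm [ 0.3409 13.9852  6.2222] rot [-0.002   0.0007 -0.0011]
[615.1 241.2  48.3  48.6 161.9]
[614.6 241.2  47.1  47.5 161.9]
```

View pics/w9.png

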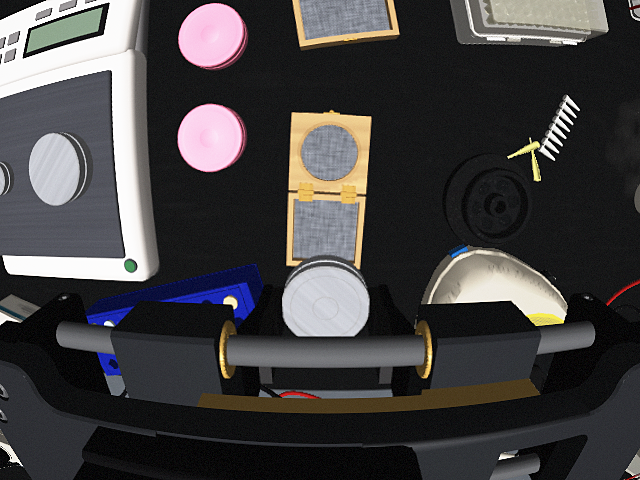

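View pics/w9c.png

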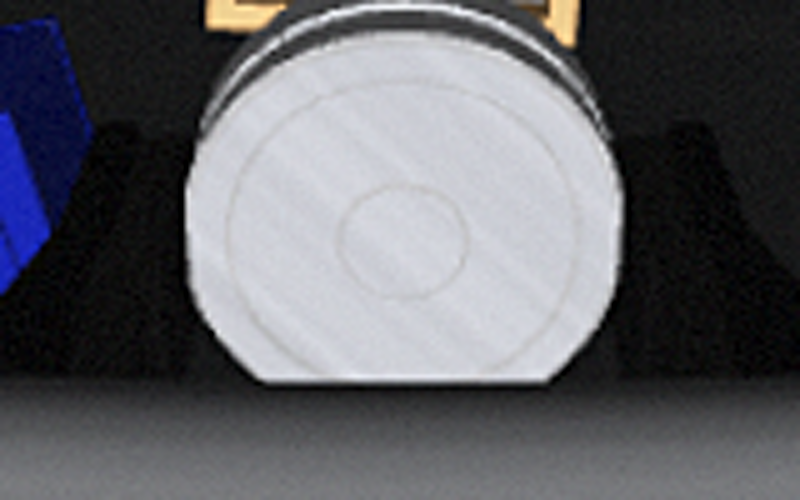

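```bash
python3 - <<'E'
from cases import *
for y in (.016,.018):print(heldoff("w9",(325.4,308.4),y))
p=load("w9")[1];print(wellarc("w9",p,(329,152),50,.007,25))
E
```

```text
[-1.8652 16.      2.1124]
[-1.8654 18.      1.0842]
(231, array([614.9553, 241.2131,  24.8164]), np.float64(0.30687362159269))
```

Call:
carry_out --pt "0.3 0.3 0 6.2 0 0 0" --pt "0.3 0.3 3 6.2 0 0 0" --pt "0.3 0.3 8 6.2 0 0 0" --pt "0.3 0.3 12 6.2 0 0 0" --pt "0.3 0.3 14 6.2 0 0 0" --pt "0.3 0.3 14 6.2 0 0 0" --pt "0.3 0.3 14 6.2 0 0 0"

```text
time: 11.85
position: [0.6178, 0.2415, 0.0609]
tool_rot: [0.5, 0.5, -0.5, -0.5]
ft_force: [-0.3, 0.2, -0.8]
grip_width: 0.0409
```

```bash
python3 - <<'E'
from cases import *
im,p,o=snap("wrist","w10");plan([.616,.2427,.043],90)
a=cv2.resize(im[200:350,225:425],None,fx=4,fy=4,interpolation=cv2.INTER_CUBIC)[:600]
cv2.imwrite("pics/w10c.png",a)
E
```

```text
t 11.9 pos [0.6186 0.242  0.062 ] yaw 89.93634024296553 w 0.04079702819480251 F [ 0.2902  1.2304 -2.5064]
shift cm [0.0727 1.9016 0.2672] rot [ 0.0024 -0.0011  0.0004]
```

View pics/w10c.png

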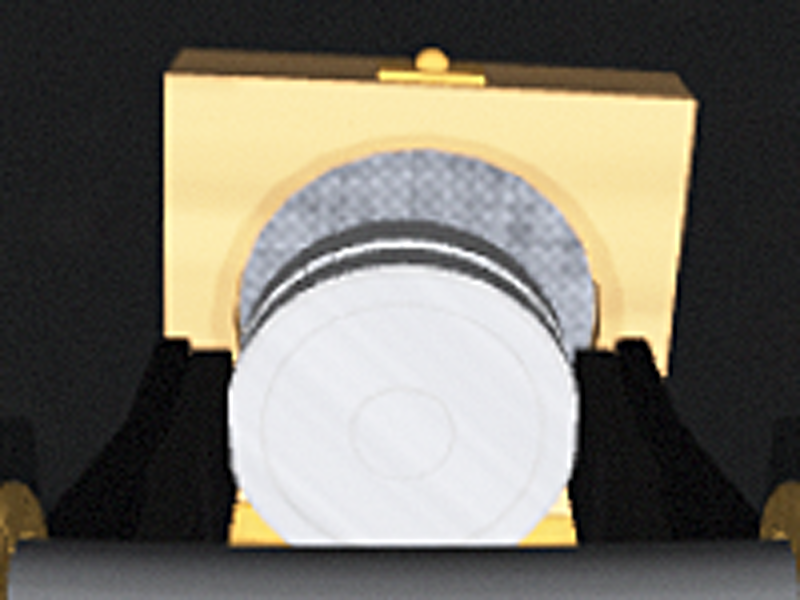

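```bash
python3 - <<'E'
from cases import *
p=load("w10")[1];p=(np.array([.6180,.2417,.0612]),p[1])
print(wellarc("w10",p,(330,247),60,.007,25),wellarc("w10",p,(330,247),60,.0075,25))
print(heldoff("w10",(402.5/4+225,432/4+200),.018),p[0]*1000)
E
```

```text
(176, array([617.5794, 241.7344,  25.1709]), np.float64(0.2314262648891074)) (176, array([617.3691, 241.7299,  25.1055]), np.float64(0.23082429488092512))
[-1.7578 18.      1.2886] [618.  241.7  61.2]
```

Call:
carry_out --pt "0.3 0.16 0 -0.06 0 0 0" --pt "0.3 0.16 0.8 -0.06 0 0 0" --pt "0.3 0.16 1.3 -0.06 0 0 0" --pt "0.3 0.16 1.5 -0.06 0 0 0" --pt "0.3 0.16 1.6 -0.06 0 0 0" --pt "0.3 0.16 1.6 -0.06 0 0 0"

```text
time: 12.5
position: [0.6178, 0.2444, 0.0442]
tool_rot: [-0.5, -0.5, 0.5, 0.5]
ft_force: [0.4, -0.2, -1.8]
grip_width: 0.0405
```

Call:
carry_out --pt "0.3 0 0.1 0 0 0 0" --pt "0.3 0 0.15 0 0 0 0" --pt "0.3 0 0.15 0 0 0 0"

```text
time: 12.8
position: [0.6181, 0.2444, 0.0431]
tool_rot: [0.5, 0.5, -0.5, -0.5]
ft_force: [0.2, 1.2, -1.0]
grip_width: 0.0407
```

Call:
carry_out --pt "0.3 0 0.1 0 0 0 0" --pt "0.3 0 0.1 0 0 0 0"

```text
time: 13.0
position: [0.6181, 0.2443, 0.043]
tool_rot: [0.5, 0.5, -0.5, -0.5]
ft_force: [-0.8, -0.7, 5.2]
grip_width: 0.0411
```

Call:
carry_out --pt "0.55 0 0 0 0 0 0" --pt "0.6 0 0 0 0 0 0" --pt "0.6 0 0 0 0 0 0" --pt "0.6 0 -2 0 0 0 0" --pt "0.7 0 -7 -3 0 0 0" --pt "0.85 0 -12 -6 0 0 0" --pt "0.85 0 -12 -6 0 0 0" --pt "0.85 0 -12 -6 0 0 0"

```text
time: 13.8
position: [0.6817, 0.2445, 0.1658]
tool_rot: [0.502, 0.503, -0.497, -0.498]
ft_force: [0.3, 0.7, 0.4]
grip_width: 0.0717
```

```bash
python3 - <<'E'
from cases import *
im,p,o=snap("wrist","w11");plan([.6115,.018,.145],90)
a=cv2.resize(im[100:300,0:460],None,fx=1.7,fy=1.7,interpolation=cv2.INTER_CUBIC)[:600]
cv2.imwrite("pics/w11c.png",a)
E
```

```text
t 13.85 pos [0.6787 0.2443 0.1629] yaw 89.99187461742842 w 0.07237439598019763 F [-0.4157 -0.1728 -1.0247]
shift cm [-22.6323   1.7604   6.7181] rot [ 0.0021 -0.0001  0.0005]
```

View pics/w11c.png

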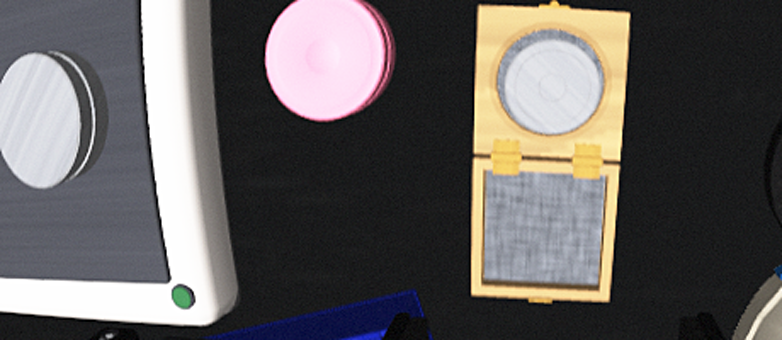

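```bash
python3 - <<'E'
from cases import *
p=load("w11")[1]
print(plane("wrist",(325.3,149.4),.025,p)*1000)
im,_=load("w11");hsv=cv2.cvtColor(im,cv2.COLOR_BGR2HSV)
print(wellarc("w11",p,(324,148),45,.007,25))
a=cv2.resize(im[100:200,265:385],None,fx=6,fy=6,interpolation=cv2.INTER_CUBIC);cv2.imwrite("pics/w11d.png",a)
E
```

```text
[[614.7336 242.8553  25.    ]]
(240, array([614.5496, 241.3958,  24.8322]), np.float64(0.26711869516178377))
```

View pics/w11d.png

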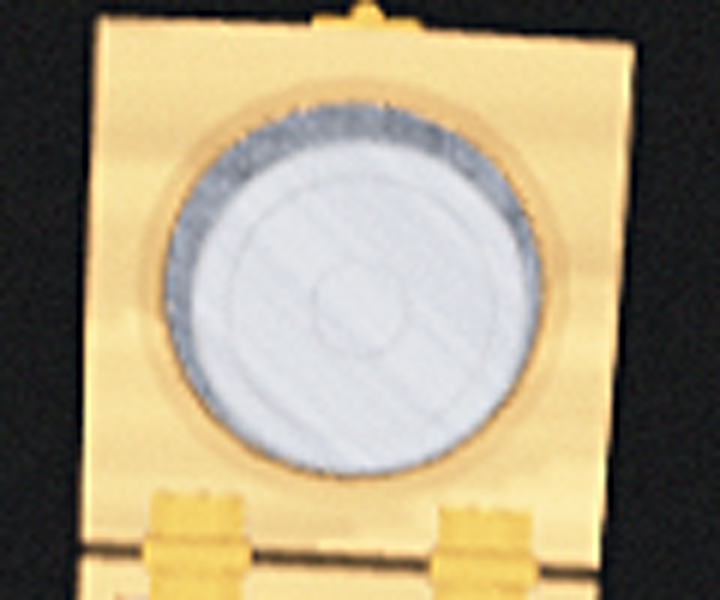

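Call:
carry_out --pt "0.85 -22.6 0 6.8 0 0 0" --pt "0.85 -22.6 0 6.8 0 0 0" --pt "0.85 -22.6 0 6.8 0 0 0" --pt "0.85 -22.6 0 6.8 0 0 0" --pt "0.85 -22.6 0 6.8 0 0 0" --pt "0.85 -22.6 1.8 6.8 0 0 0" --pt "0.85 -22.6 1.8 6.8 0 0 0" --pt "0.85 -22.6 1.8 6.8 0 0 0" --pt "0.85 -22.6 1.8 6.8 0 0 0" --force 40

```text
time: 14.75
position: [0.6096, 0.0194, 0.1436]
tool_rot: [-0.499, -0.5, 0.501, 0.5]
ft_force: [-0.1, -0.3, -0.0]
grip_width: 0.0739
```

```bash
python3 - <<'E'
from cases import *
im,p,o=snap("wrist","w12");plan([.6115,.018,.1045],90)
a=cv2.resize(im[200:350,225:425],None,fx=4,fy=4,interpolation=cv2.INTER_CUBIC)[:600]
cv2.imwrite("pics/w12c.png",a)
E
```

```text
t 14.8 pos [0.6099 0.0194 0.144 ] yaw 90.10449025113533 w 0.07370187723168263 F [-0.5821  0.3323  0.1071]
shift cm [-0.1423  3.9464 -0.1561] rot [-0.0003  0.0018  0.0001]
```

View pics/w12c.png

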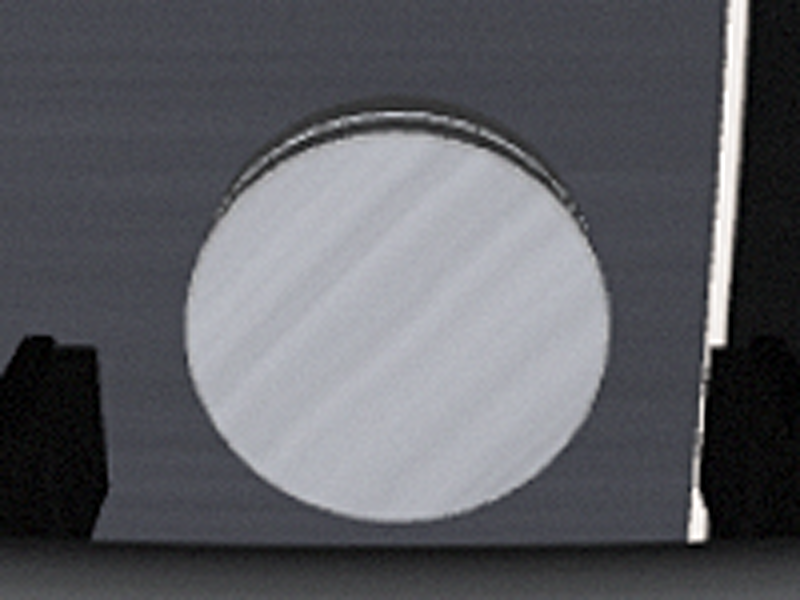

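```bash
python3 - <<'E'
from cases import *
im,p=load("w12");p=(np.array([.6098,.0194,.1438]),p[1])
g=cv2.GaussianBlur(cv2.cvtColor(im,cv2.COLOR_BGR2GRAY),(3,3),0)
m=np.zeros_like(g);m[200:334,255:395]=(g[200:334,255:395]>118)*255
m=cv2.morphologyEx(m,cv2.MORPH_OPEN,np.ones((7,7)))
ct=max(cv2.findContours(m,cv2.RETR_EXTERNAL,cv2.CHAIN_APPROX_NONE)[0],key=cv2.contourArea)
P=plane("wrist",ct[:,0],.089,p)[:,:2]*1000;print(cv2.fitEllipse(P.astype(np.float32)))
print(heldoff("",(324.4,281.7),.1438-.0895))
E
```

```text
((611.9913940429688, 16.619821548461914), (59.52613830566406, 59.686588287353516), 11.236161231994629)
[-2.4315 54.3    -0.7001]
```

Call:
carry_out --pt "0.85 -0.1 1.5 -0.2 0 0 0" --pt "0.85 -0.1 3 -0.2 0 0 0" --pt "0.85 -0.1 3.9 -0.2 0 0 0" --pt "0.85 -0.1 3.9 -0.2 0 0 0" --pt "0.7 -0.1 3.9 -0.2 0 0 0" --pt "0.5 -0.1 3.9 -0.2 0 0 0" --pt "0.5 -0.1 3.9 -0.2 0 0 0" --pt "0.5 -0.1 3.9 -0.2 0 0 0" --pt "0.5 -0.1 3.9 -0.2 0 0 0" --force 40

```text
time: 15.7
position: [0.6124, 0.0175, 0.1055]
tool_rot: [0.5, 0.5, -0.5, -0.5]
ft_force: [0.0, 2.1, 0.4]
grip_width: 0.0584
```

```bash
python3 - <<'E'
from cases import *
plan([.385,.239,.1045],90)
E
```

```text
t 15.7 pos [0.6124 0.0175 0.1055] yaw 90.00457749494392 w 0.058431685426243815 F [0.0266 2.1038 0.4465]
shift cm [22.1515  0.0764 22.7347] rot [0.0011 0.0001 0.0002]
```

Call:
carry_out --pt "0.5 0 -1 0 0 0 0" --pt "0.5 0 -3 0 0 0 0" --pt "0.5 0 -6 0 0 0 0" --pt "0.5 11 -9.5 7 0 0 0" --pt "0.5 22.2 -9.5 15.2 0 0 0" --pt "0.5 22.2 -9.5 15.2 0 0 0" --pt "0.5 22.2 -9.5 15.2 0 0 0" --pt "0.5 22.2 -9.5 15.2 0 0 0" --pt "0.5 22.2 -9.5 15.2 0 0 0" --pt "0.5 22.2 -9.5 15.2 0 0 0" --pt "0.5 22.2 -9.5 15.2 0 0 0" --pt "0.5 22.2 -9.5 15.2 0 0 0"

```text
time: 16.9
position: [0.4606, 0.2385, 0.2001]
tool_rot: [0.5, 0.5, -0.5, -0.5]
ft_force: [1.2, -1.0, -4.5]
grip_width: 0.0587
```

```bash
python3 - <<'E'
from cases import *
im,p,o=snap("wrist","w13");plan([.385,.2395,.1],90)
c=proj("wrist",[[.385,.239,.007]],p)[0];print(c)
print(wellarc("w13",p,c,60,.007,34))
E
```

```text
t 16.95 pos [0.4608 0.2384 0.2   ] yaw 89.93144127663285 w 0.05884498168313178 F [ 0.384  -0.0153 -4.6125]
shift cm [0.11   9.996  7.5785] rot [ 0.0002 -0.0012 -0.0004]
[328.146  138.1779]
(236, array([384.8778, 238.1668,  33.8643]), np.float64(0.30306057232737893))
```

View pics/w13.png

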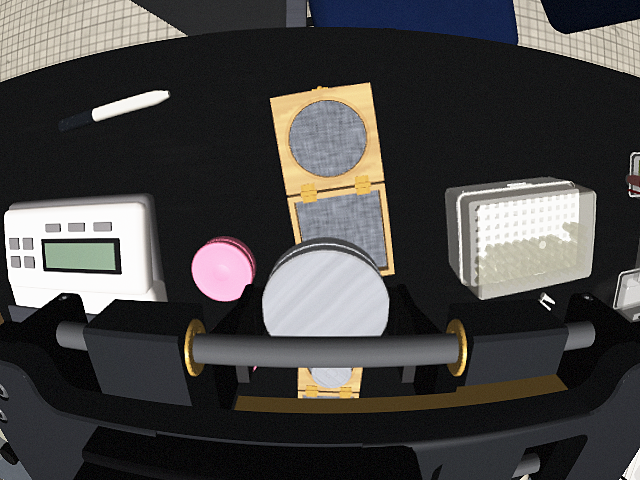

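```bash
python3 - <<'E'
from cases import *
p=load("w13")[1]
for z in (0,.05,.09):print(plane("wrist",[(448,190),(455,292),(478,200)],z,p))
s,_=load("s3");cv2.imwrite("pics/box.png",cv2.resize(s[380:480,130:400],None,fx=2.8,fy=2.8))
E
```

```text
[[0.4309 0.3532 0.    ]
 [0.5371 0.3717 0.    ]
 [0.4397 0.3856 0.    ]]
[[0.4232 0.336  0.05  ]
 [0.5138 0.3518 0.05  ]
 [0.4307 0.3636 0.05  ]]
[[0.4171 0.3222 0.09  ]
 [0.4951 0.3358 0.09  ]
 [0.4236 0.346  0.09  ]]
```

View pics/box.png

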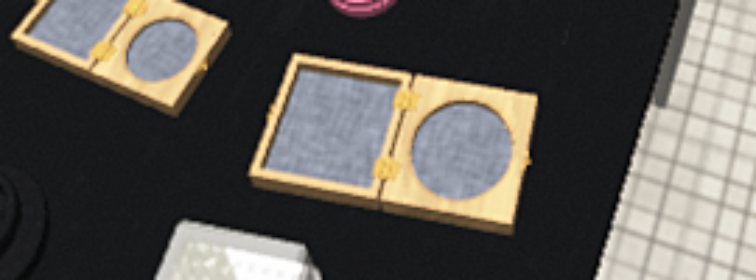

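```bash
python3 - <<'E'
from cases import *
im,p=load("w13")
I=(np.zeros(3),np.array([0,0,0,1.]))
a=cv2.resize(im[225:345,245:405],None,fx=5,fy=5,interpolation=cv2.INTER_CUBIC);cv2.imwrite("pics/w13c.png",a)
for dz in(-.002,0,.002):print(((proj("wrist",[[-.0016,.0135,.029+dz],[-.0016,.0125,.029+dz],[-.0316,.0145,dz],[.0284,.0145,dz]],I)-[245,225])*5).round(0).tolist())
E
```

```text
[[405.0, 174.0], [405.0, 178.0], [85.0, 460.0], [724.0, 460.0]]
[[405.0, 152.0], [405.0, 156.0], [84.0, 441.0], [726.0, 441.0]]
[[405.0, 130.0], [405.0, 134.0], [82.0, 422.0], [727.0, 422.0]]
```

View pics/w13c.png

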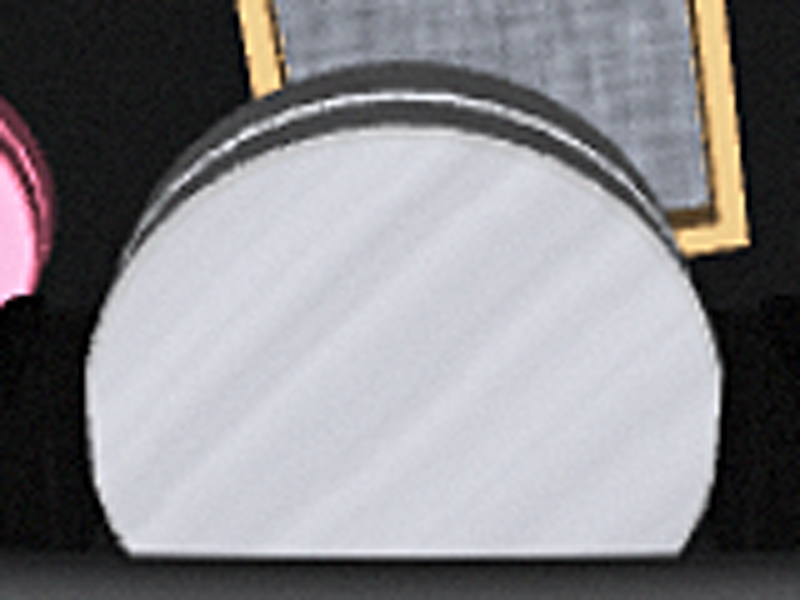

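Call:
carry_out --pt "0.5 0.15 0 5 0 -0.1 0" --pt "0.5 0.15 0 7.4 0 -0.157 0" --pt "0.5 0.15 3 7.4 0 -0.157 0" --pt "0.5 0.15 7 7.4 0 -0.157 0" --pt "0.5 0.15 10 7.4 0 -0.157 0" --pt "0.5 0.15 12 7.4 0 -0.157 0" --pt "0.5 0.15 12 7.4 0 -0.157 0" --pt "0.5 0.15 12 7.4 0 -0.157 0" --pt "0.5 0.15 12 7.4 0 -0.157 0" --pt "0.5 0.15 12 7.4 0 -0.157 0"

```text
time: 17.95
position: [0.3871, 0.241, 0.0812]
tool_rot: [0.46, 0.539, -0.537, -0.459]
ft_force: [0.5, -0.7, -4.8]
grip_width: 0.0588
```

```bash
python3 - <<'E'
from cases import *
im,p,o=snap("wrist","w14");plan([.3865,.240,.0435],99)
c=proj("wrist",[[.385,.239,.007]],p)[0];print(c)
a=cv2.resize(im[190:340,225:425],None,fx=4,fy=4,interpolation=cv2.INTER_CUBIC);cv2.imwrite("pics/w14c.png",a)
print(wellarc("w14",p,c-[0,25],80,.007,34))
E
```

```text
t 18.0 pos [0.3868 0.241  0.0812] yaw 99.00009065825652 w 0.05847960803129714 F [-0.6244 -0.0017 -4.4828]
shift cm [-0.0904  3.7665  0.0593] rot [0.0027 0.     0.0004]
[325.8207 264.3526]
(170, array([387.4446, 238.6836,  34.5157]), np.float64(0.8223217735175937))
```

View pics/w14c.png

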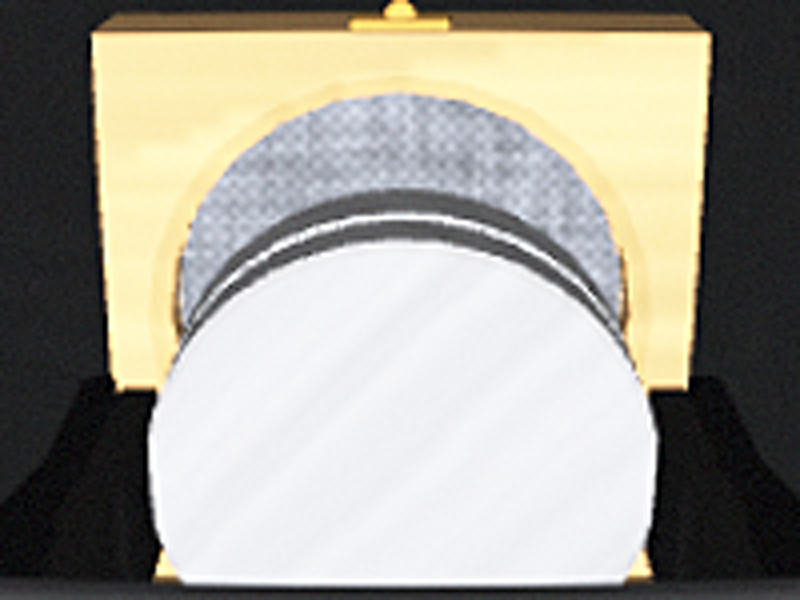

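```bash
python3 - <<'E'
from cases import *
im,p=load("w14");p=(np.array([.3869,.2410,.0812]),p[1])
c=np.array([325.,225.])
for vm in (230,240,250,258):print(wellarc("w14",p,c,80,.007,34,vmax=vm))
E
```

```text
(125, array([387.739 , 238.724 ,  34.9614]), np.float64(0.22593573475412573))
(139, array([387.5766, 238.6901,  34.8018]), np.float64(0.22592639735722808))
(149, array([387.4175, 238.6731,  34.6524]), np.float64(0.22304365894041725))
(157, array([387.2078, 238.6531,  34.4582]), np.float64(0.2302509015988207))
```

Call:
carry_out --pt "0.5 -0.05 0.5 -0.1 0 0 0" --pt "0.5 -0.05 2 -0.1 0 0 0" --pt "0.5 -0.05 2.8 -0.1 0 0 0" --pt "0.5 -0.05 3.2 -0.1 0 0 0" --pt "0.5 -0.05 3.4 -0.1 0 0 0" --pt "0.5 -0.05 3.4 -0.1 0 0 0"

```text
time: 18.6
position: [0.387, 0.2405, 0.0459]
tool_rot: [-0.459, -0.538, 0.538, 0.459]
ft_force: [-0.4, 0.4, -4.4]
grip_width: 0.0588
```

Call:
carry_out --pt "0.5 0 0.1 0 0 0 0" --pt "0.5 0 0.2 0 0 0 0" --pt "0.5 0 0.2 0 0 0 0"

```text
time: 18.9
position: [0.3873, 0.2406, 0.0444]
tool_rot: [0.459, 0.538, -0.537, -0.459]
ft_force: [0.1, 0.1, -2.2]
grip_width: 0.0588
```

Call:
carry_out --pt "0.5 0 0.05 0 0 0 0" --pt "0.5 0 0.1 0 0 0 0"

```text
time: 19.1
position: [0.3873, 0.2406, 0.0443]
tool_rot: [0.459, 0.538, -0.537, -0.459]
ft_force: [-1.4, -0.2, 14.7]
grip_width: 0.0588
```

Call:
carry_out --pt "0.75 0 0 0 0 0 0" --pt "0.8 0 0 0 0 0 0" --pt "0.8 0 0 0 0 0 0" --pt "0.8 0 -2 0 0 0 0" --pt "0.8 0 -6 -3 0 0 0" --pt "0.8 0 -11 -7 0 0.08 0" --pt "0.8 0 -12 -7.5 0 0.157 0" --pt "0.8 0 -12 -7.5 0 0.157 0" --pt "0.8 0 -12 -7.5 0 0.157 0"

```text
time: 20.0
position: [0.4603, 0.2519, 0.1628]
tool_rot: [-0.5, -0.5, 0.501, 0.5]
ft_force: [-1.2, -0.8, -0.6]
grip_width: 0.0694
```

```bash
python3 - <<'E'
from cases import *
im,p,o=snap("wrist","w15");plan([.614,-.071,.16],90)
c=proj("wrist",[[.385,.239,.007]],p)[0].astype(int);print(c)
a=cv2.resize(im[max(c[1]-70,0):c[1]+130,c[0]-120:c[0]+120],None,fx=3,fy=3,interpolation=cv2.INTER_CUBIC);cv2.imwrite("pics/w15c.png",a)
E
```

```text
t 20.05 pos [0.4591 0.2517 0.1619] yaw 90.06392439451908 w 0.0696039728664334 F [-0.6602 -0.3929 -0.3255]
shift cm [-32.2832   0.1673 -15.4537] rot [-0.0037  0.0011 -0.0011]
[311 139]
```

View pics/w15c.png

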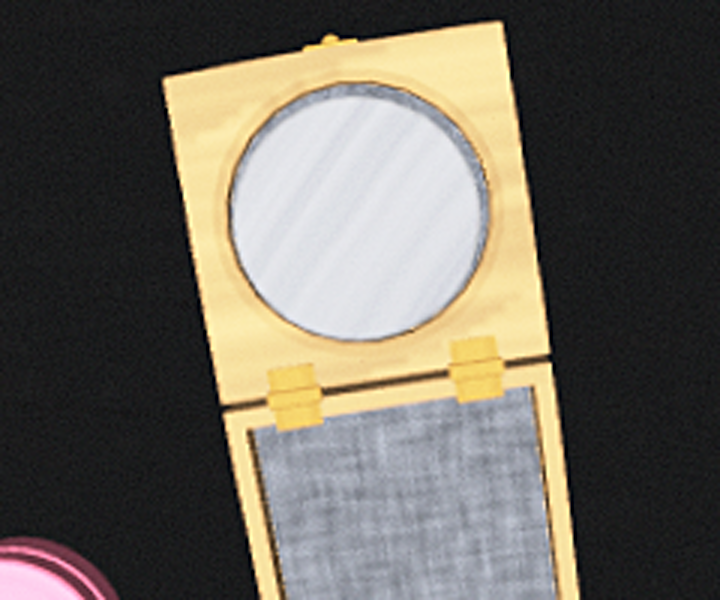

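Call:
carry_out --pt "0.6 -32.3 -1 -15.4 0 0 0" --pt "0.6 -32.3 -1 -15.4 0 0 0" --pt "0.6 -32.3 -1 -15.4 0 0 0" --pt "0.6 -32.3 -1 -15.4 0 0 0" --pt "0.6 -32.3 -1 -15.4 0 0 0" --pt "0.6 -32.3 -1 -15.4 0 0 0" --pt "0.6 -32.3 -1 -15.4 0 0 0" --pt "0.6 -32.3 1.8 -15.4 0 0 0" --pt "0.6 -32.3 1.8 -15.4 0 0 0" --pt "0.6 -32.3 1.8 -15.4 0 0 0" --pt "0.6 -32.3 1.8 -15.4 0 0 0" --force 20

```text
time: 21.15
position: [0.6139, -0.0691, 0.1447]
tool_rot: [-0.499, -0.5, 0.501, 0.5]
ft_force: [0.2, 0.0, 0.2]
grip_width: 0.0522
```

```bash
python3 - <<'E'
from cases import *
im,p,o=snap("wrist","w16");plan([.613,-.071,.1007],90)
g=cv2.GaussianBlur(cv2.cvtColor(im,cv2.COLOR_BGR2GRAY),(3,3),0)
m=np.zeros_like(g);m[200:334,280:370]=(g[200:334,280:370]>118)*255
m=cv2.morphologyEx(m,cv2.MORPH_OPEN,np.ones((7,7)))
ct=max(cv2.findContours(m,cv2.RETR_EXTERNAL,cv2.CHAIN_APPROX_NONE)[0],key=cv2.contourArea)
P=plane("wrist",ct[:,0],.083,p)[:,:2]*1000;print(cv2.fitEllipse(P.astype(np.float32)),cv2.fitEllipse(ct))
a=cv2.resize(im[200:350,225:425],None,fx=4,fy=4,interpolation=cv2.INTER_CUBIC);cv2.imwrite("pics/w16c.png",a)
E
```

```text
t 21.2 pos [ 0.6144 -0.0691  0.1453] yaw 90.13235913311348 w 0.0524163218177725 F [-0.0864 -0.6936 -0.2988]
shift cm [-0.1907  4.4628  0.1388] rot [-0.0009  0.0023  0.0004]
((613.7765502929688, -72.70744323730469), (31.286651611328125, 31.490907669067383), 156.00267028808594) ((322.2348327636719, 275.0047607421875), (49.973262786865234, 54.205326080322266), 92.80570220947266)
```

View pics/w16c.png

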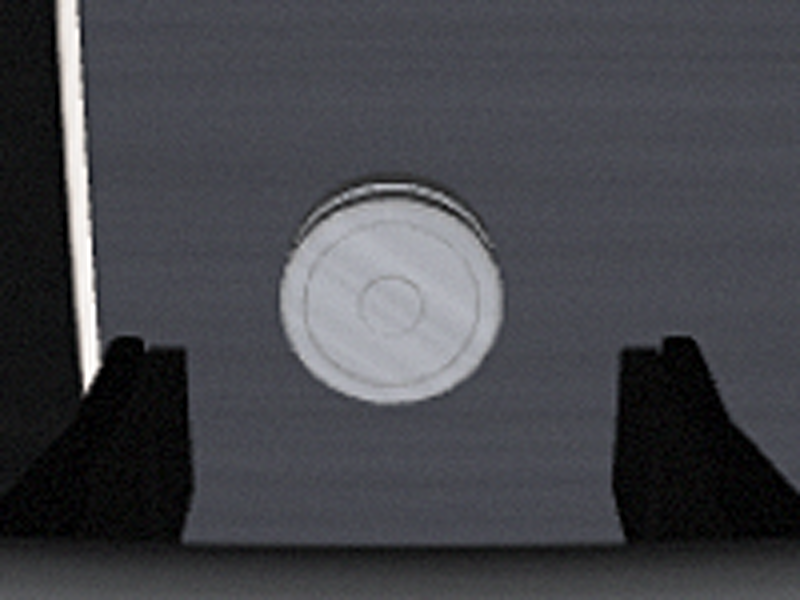

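Call:
carry_out --pt "0.6 -0.2 1.5 0 0 0 0" --pt "0.6 -0.2 3 0 0 0 0" --pt "0.6 -0.2 4.4 0 0 0 0" --pt "0.6 -0.2 4.4 0 0 0 0" --pt "0.4 -0.2 4.4 0 0 0 0" --pt "0.2 -0.2 4.4 0 0 0 0" --pt "0.2 -0.2 4.4 0 0 0 0" --pt "0.2 -0.2 4.4 0 0 0 0" --pt "0.2 -0.2 4.4 0 0 0 0" --force 20

```text
time: 22.1
position: [0.6155, -0.0729, 0.1016]
tool_rot: [0.5, 0.5, -0.5, -0.5]
ft_force: [-0.1, -0.6, 0.3]
grip_width: 0.0308
```

Call:
carry_out --pt "0.2 0 -3 0 0 0 0" --pt "0.2 0 -7 0 0 0 0" --pt "0.2 -18.4 -9.8 -6.5 0 0 0" --pt "0.2 -18.4 -9.8 -6.5 0 0 0" --pt "0.2 -18.4 -9.8 -6.5 0 0 0" --pt "0.2 -18.4 -9.8 -6.5 0 0 0" --pt "0.2 -18.4 -9.8 -6.5 0 0 0" --pt "0.2 -18.4 -9.8 -6.5 0 0 0" --pt "0.2 -18.4 -9.8 -6.5 0 0 0" --pt "0.2 -18.4 -9.8 -6.5 0 0 0" --pt "0.2 -18.4 -9.8 -6.5 0 0 0"

```text
time: 23.2
position: [0.68, -0.2552, 0.1989]
tool_rot: [-0.499, -0.5, 0.501, 0.5]
ft_force: [0.8, -0.5, -1.0]
grip_width: 0.0308
```

```bash
python3 - <<'E'
from cases import *
im,p,o=snap("wrist","w17");plan([.613,-.256,.06],90)
c=proj("wrist",[[.613,-.258,.007]],p)[0];print(c)
print(wellarc("w17",p,c,45,.007,20))
a=cv2.resize(im[260:360,245:405],None,fx=5,fy=5,interpolation=cv2.INTER_CUBIC);cv2.imwrite("pics/w17c.png",a)
E
```

```text
t 23.25 pos [ 0.6801 -0.2554  0.1991] yaw 90.10092734834757 w 0.030805621387081993 F [ 0.2942 -0.5868 -0.6835]
shift cm [-0.0556 13.9089  6.7026] rot [-0.0006  0.0018  0.0003]
[324.3374 148.2305]
(197, array([ 613.12  , -257.0202,   19.6994]), np.float64(0.316042941910714))
```

View pics/w17.png

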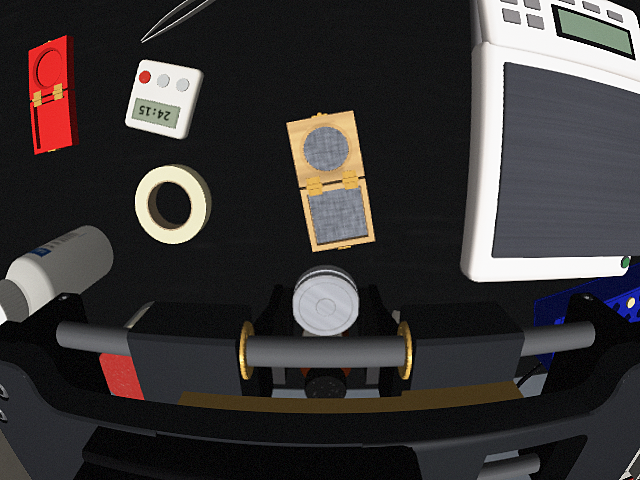

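View pics/w17c.png

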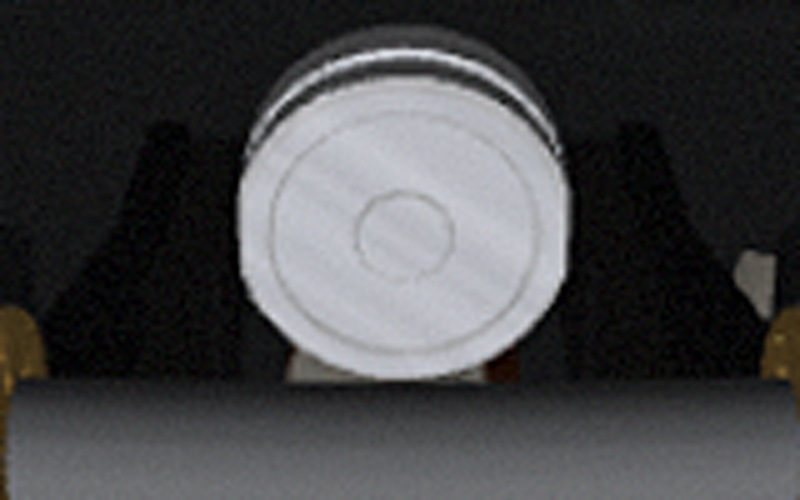

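```bash
python3 - <<'E'
from cases import *
print(plane("side",[(226,236),(235,233),(205,265),(228,243)],0))
print(heldoff("",(405/5+245,237/5+260),.0175))
p=load("w2")[1]
print(plane("wrist",[(172,335),(256,308),(135,295)],.05,p))
s,_,_=snap("side","s17");cv2.imwrite("pics/s17c.png",cv2.resize(s[120:320,120:390],None,fx=2.9,fy=2.9))
E
```

```text
[[ 0.8023 -0.2401  0.    ]
 [ 0.784  -0.2609  0.    ]
 [ 0.7948 -0.1127  0.    ]
 [ 0.7811 -0.2141  0.    ]]
[-1.5839 17.5     1.8695]
[[ 0.8075 -0.1907  0.05  ]
 [ 0.7695 -0.0904  0.05  ]
 [ 0.7598 -0.2283  0.05  ]]
```

View pics/s17c.png

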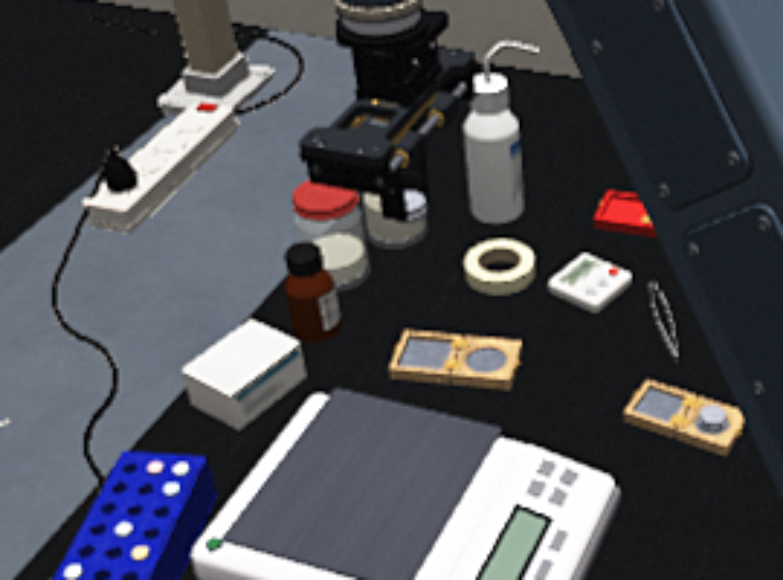

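Call:
carry_out --pt "0.2 0 0 6.5 0 0 0" --pt "0.2 0 3 6.5 0 0 0" --pt "0.2 0 8 6.5 0 0 0" --pt "0.2 0 12 6.5 0 0 0" --pt "0.2 0 13.5 6.5 0 0 0" --pt "0.2 0 13.5 6.5 0 0 0" --pt "0.2 0 13.5 6.5 0 0 0" --pt "0.2 0 13.5 6.5 0 0 0" --pt "0.2 0 13.5 6.5 0 0 0"

```text
time: 24.2
position: [0.6167, -0.2575, 0.0664]
tool_rot: [0.501, 0.5, -0.5, -0.498]
ft_force: [0.2, 0.4, -0.9]
grip_width: 0.0312
```

```bash
python3 - <<'E'
from cases import *
im,p,o=snap("wrist","w18");plan([.615,-.2554,.0406],90)
c=proj("wrist",[[.613,-.257,.007]],p)[0];print(c)
for vm in(250,260,270,290):print(wellarc("w18",p,c-[0,17],60,.007,20,vmax=vm))
a=cv2.resize(im[200:350,225:425],None,fx=4,fy=4,interpolation=cv2.INTER_CUBIC);cv2.imwrite("pics/w18c.png",a)
E
```

```text
t 24.25 pos [ 0.6164 -0.2574  0.0661] yaw 90.02133890350736 w 0.03095766328042827 F [-0.2206  0.3267 -1.3811]
shift cm [0.202  2.5493 0.1434] rot [ 0.0031  0.0004 -0.002 ]
[329.8173 270.8148]
(86, array([ 614.9508, -256.9558,   20.4692]), np.float64(0.21002608152936084))
(110, array([ 614.6151, -256.9338,   20.1531]), np.float64(0.20376979449338056))
(123, array([ 614.3486, -256.9333,   19.9167]), np.float64(0.21251977713429673))
(145, array([ 614.1855, -256.9737,   19.7824]), np.float64(0.21098931873912885))
```

View pics/w18c.png

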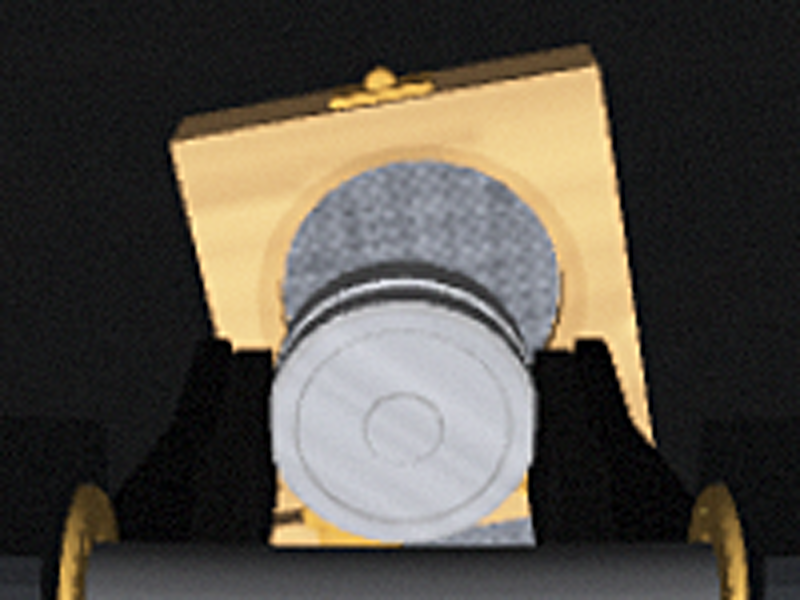

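Call:
carry_out --pt "0.2 0.18 0.5 0 0 0 0" --pt "0.2 0.18 1.4 0 0 0 0" --pt "0.2 0.18 1.9 0 0 0 0" --pt "0.2 0.18 2.2 0 0 0 0" --pt "0.2 0.18 2.4 0 0 0 0" --pt "0.2 0.18 2.4 0 0 0 0"

```text
time: 24.85
position: [0.6146, -0.2546, 0.0405]
tool_rot: [-0.499, -0.5, 0.5, 0.501]
ft_force: [-3.0, 1.6, 3.8]
grip_width: 0.0312
```

Call:
carry_out --pt "0.2 0 0.1 0 0 0 0" --pt "0.2 0 0.15 0 0 0 0" --pt "0.2 0 0.15 0 0 0 0"

```text
time: 25.15
position: [0.6146, -0.2546, 0.0405]
tool_rot: [-0.499, -0.5, 0.5, 0.5]
ft_force: [-4.1, 1.8, 11.1]
grip_width: 0.0309
```

Call:
carry_out --pt "0.2 0 -0.1 0 0 0 0" --pt "0.2 0 -0.12 0 0 0 0"

```text
time: 25.35
position: [0.6148, -0.2547, 0.0405]
tool_rot: [-0.5, -0.5, 0.5, 0.5]
ft_force: [-2.5, 1.8, 5.9]
grip_width: 0.0308
```

```bash
python3 - <<'E'
from cases import *
im,p,o=snap("wrist","w19");plan([.615,-.2554,.0406],90)
a=cv2.resize(im[220:350,225:425],None,fx=4,fy=4,interpolation=cv2.INTER_CUBIC);cv2.imwrite("pics/w19c.png",a)
E
```

```text
t 25.4 pos [ 0.6148 -0.2547  0.0405] yaw 90.01526115828614 w 0.03094703740717316 F [-2.8337  1.9587  6.6525]
shift cm [-0.0693 -0.0066 -0.0186] rot [-0.001   0.0003  0.0006]
```

View pics/w19c.png

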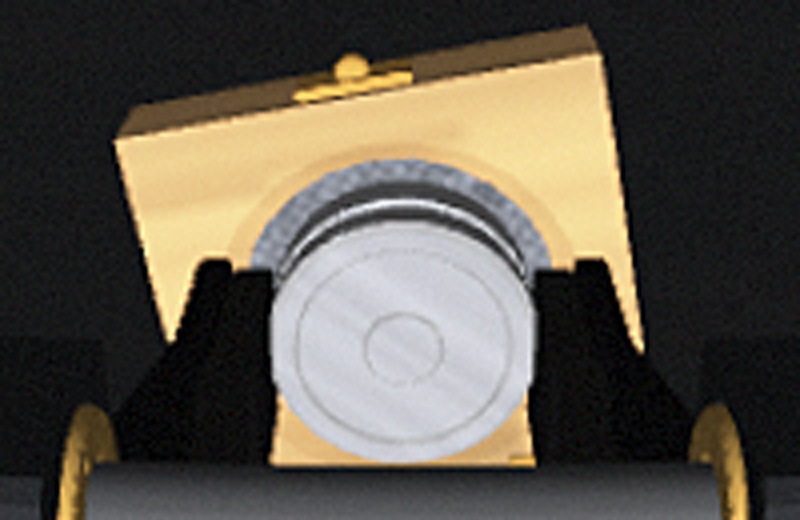

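Call:
carry_out --pt "0.42 0 0 0 0 0 0" --pt "0.5 0 0 0 0 0 0" --pt "0.5 0 0 0 0 0 0" --pt "0.5 0 -2 0 0 0 0" --pt "0.5 0 -6 -2 0 0 0" --pt "0.5 0 -11 -4.5 0 0 0" --pt "0.5 0 -13 -6.5 0 0 0" --pt "0.5 0 -13 -6.5 0 0 0" --pt "0.5 0 -13 -6.5 0 0 0"

```text
time: 26.3
position: [0.6801, -0.2548, 0.1695]
tool_rot: [-0.5, -0.5, 0.5, 0.5]
ft_force: [-0.6, -0.6, -0.4]
grip_width: 0.0438
```

```bash
python3 - <<'E'
from cases import *
im,p,o=snap("wrist","w20");plan([.55,0,.4],90)
c=proj("wrist",[[.613,-.257,.007]],p)[0].astype(int);print(c,wellarc("w20",p,c,40,.007,20))
a=cv2.resize(im[c[1]-60:c[1]+60,c[0]-80:c[0]+80],None,fx=5,fy=5,interpolation=cv2.INTER_CUBIC);cv2.imwrite("pics/w20c.png",a)
E
```

```text
t 26.35 pos [ 0.6787 -0.2543  0.1679] yaw 90.0137100059163 w 0.043622967112969514 F [-0.3427  0.6899  0.2843]
shift cm [ 25.474  -23.1177  12.9411] rot [-0.0035  0.0002  0.0017]
[325 149] (227, array([ 612.7497, -256.9057,   19.6838]), np.float64(0.24356801009934118))
```

View pics/w20c.png

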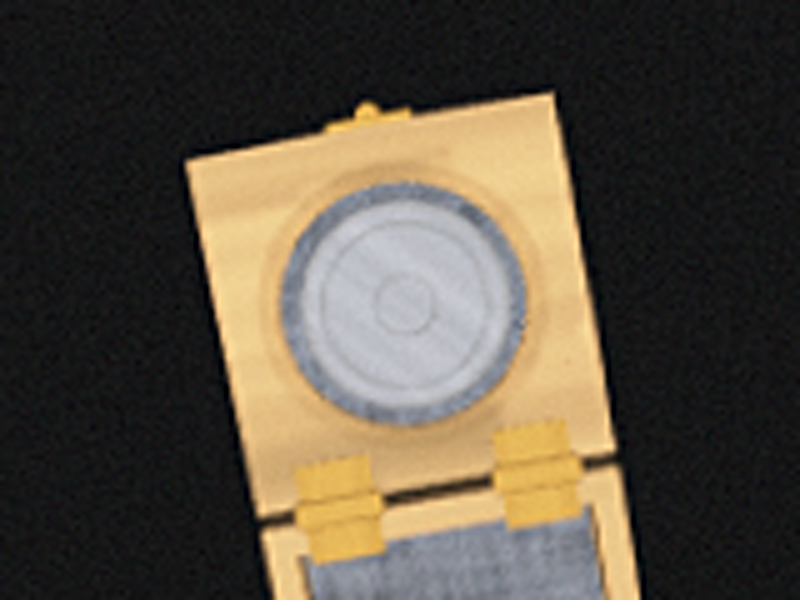

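Centred. I'll move clear and make one overall check before handing in.

Call:
carry_out --pt "0.5 5 -10 3 0 0 0" --pt "0.5 25 -23 13 0 0 0" --pt "0.5 25 -23 13 0 0 0" --pt "0.5 25 -23 13 0 0 0" --pt "0.5 25 -23 13 0 0 0" --pt "0.5 25 -23 13 0 0 0" --pt "0.5 25 -23 13 0 0 0" --pt "0.5 25 -23 13 0 0 0" --pt "0.5 25 -23 13 0 0 0" --pt "0.5 25 -23 13 0 0 0"

```text
time: 27.35
position: [0.5497, -0.0058, 0.3977]
tool_rot: [-0.499, -0.499, 0.501, 0.501]
ft_force: [0.0, -0.3, -0.2]
grip_width: 0.0434
```

```bash
python3 - <<'E'
from cases import *
im,p,o=snap("wrist","w21");s,_,_=snap("side","s21");print(o['time'],o['ft_force'])
cv2.imwrite("pics/end.png",cv2.resize(s[200:470,110:430],None,fx=2.2,fy=2.2))
for n,w,z in [("50",[.3831,-.242],.021),("200",[.615,.2415],.025),("100",[.6129,-.257],.0225),("500",[.385,.2385],.029)]:
    c=proj("wrist",[[*w,.007]],p)[0]; print(n,c,wellarc("w21",p,c,60,.007,20)[1])
E
```

```text
27.35 [ 0.0202 -0.3443 -0.2154]
50 [167.0774  83.4328] [ 381.4029 -244.0642   16.2731]
200 [483.9233 233.9406] [617.4423 245.8793  26.1528]
100 [166.8579 232.6424] [ 614.2259 -259.7017   20.1329]
500 [490.9523  85.5429] [382.8223 244.2729  34.5679]
```

View pics/w21.png

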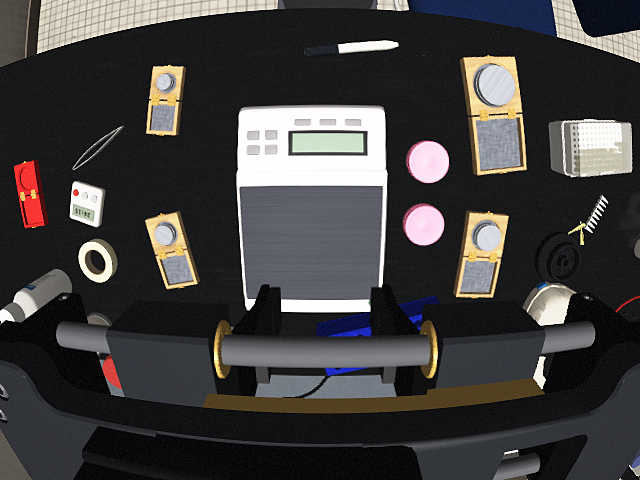

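View pics/end.png

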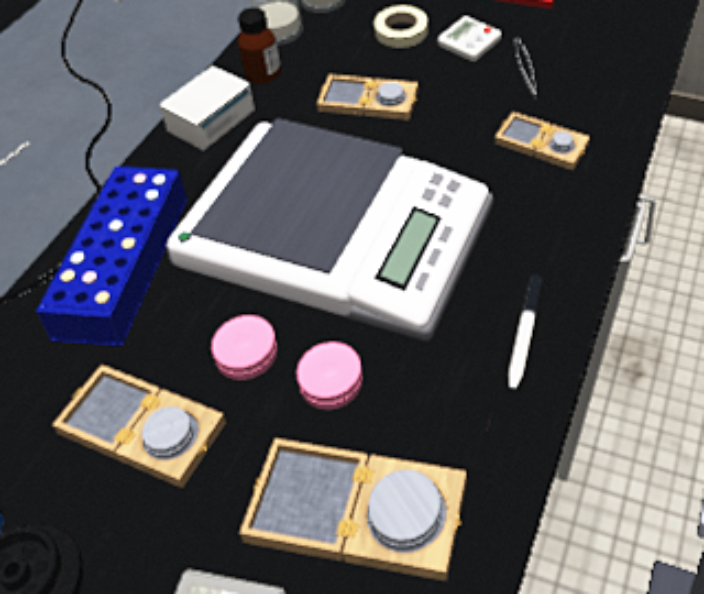

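All four weights sit flat in their wells, the pan is empty and nothing else has moved.

```bash
python3 -c "
from rig import robot
print(robot.hand_in())"
```

```text
the job is handed in; nothing more can be done
None
```

I took the stack apart and lowered the 50 g, 200 g, 500 g and 100 g weights, in that order, into their own cases. I let each one go only after the wrist sensor felt it touch the floor of the well. The job was handed in at about 27 s; it reports no verdict.

- **Last checks:** Close-up wrist pictures after each release show all four weights lying flat in their wells. The 100 g and 50 g are nearly centred. I measured the 200 g about 1.5 mm off centre. The 500 g looks slightly off-centre by eye; I did not measure it. The final overview shows the pan empty, the pink discs and the red case unmoved (the blue one is out of both final pictures), and the gripper clear of everything.
- **What disagreed:** The wrist camera reads about 1.7 mm off sideways compared with the jaws, so I placed by comparing weight and well in the same picture. In the last overview, the fitted well centres differed by 2–6 mm from the close-ups. With the wells now filled, that fit likely picks up the wrong edges, so I relied on the close-ups.
- **One odd reading:** The 100 g showed 3–4 N of side force as it touched down. It still came down to the expected height and ended centred.

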